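# Build the spacer stack on the pinned bolt

## Robot

A 6-joint arm with a two-finger parallel gripper is mounted at the origin on a cart in front of the work surface, level with it; the furniture and walls round the work are solid. World frame = base frame: x ahead of the robot, y to its left, z up, the work surface at z = 0. Lengths are in m, angles in rad, forces in N, time in s.
With the tool pointing down it reaches from about 0.3 to 1 m from the base axis. Payload 5.1 kg.
Tool frame: the origin (TCP) lies midway between the tips of the shut fingers; the grasp point (between the pads) lies arm.tcp_to_grasp behind it (arm.tcp_to_grasp is the distance from the TCP to the grasp point, in m); z points along the fingers, y is the direction in which the jaws open and shut (so a half turn about z gives the same grasp; the last joint's range is limited). The gripper opens to 95 mm and grips with 3 to 60 N. Pads are 20 mm wide; open, the fingers measure 119 mm over their backs; the gripper's body (75 mm by 180 mm) begins 59 mm behind the grasp point.
Start: joints at [-1.223, 0.124, 1.65, -0, 1.367, -0.083], TCP at [0.271, -0.591, 0.193] pointing down, gripper open.
Joint ranges: [-2.61, 2.61], [-1.02, 2.33], [0.03, 2.71], [-1.35, 4.49], [0.32, 2.68], [-2.91, 2.91]. Speed limits (rad/s): [2.57, 2.57, 3.14, 3.14, 3.14, 3.14].

## Interface

Orientations are given as [roll, pitch, yaw] about the fixed x, y, z axes, in that order (R = Rz(yaw) Ry(pitch) Rx(roll)).
In Python, from station import arm gives the robot as it stands.
- The arm moves only by the tool move_arm, never from a script. Its argument "increments" is a list of rows, each a list of 6 numbers: the shift along the tool's x, y, z in mm, then the turn, a rotation vector about the tool's x, y, z in degrees. A call has 1 to 20 rows; each row shifts and turns the commanded pose from where the row before left it, along the tool's axes as they then stand; what a row does not reach is not made up. A row lasts 1/8 s, in which the tool goes at most 62.5 mm and 10.7 degrees, less where a joint would pass 70% of its speed; a pose out of reach is approached as far as the arm can. A call is refused whole if a number of a shift passes 62.5 or a number of a turn 10.7, either way. A call with a gripper value outside its range is refused whole. "gripper" is the opening in per cent of the stroke, from 0 (shut) to 100 (fully open), set as the call begins (left out, the last holds). The fingers move at their own pace and stop on an object; "newtons" is the grip in N (left out, the last holds). Time passes only in rows, so rows that do not move let the fingers close. It gives the time, the measured TCP pose, the force and the opening at its end, in the units of the state.
- arm.sense(): the state, without advancing time (a new reading comes with each control period).
- arm.capture(name): name is "scene" or "top"; returns a dict with "color" (480x640x3 uint8, red, green, blue), "fx", "fy", "cx", "cy" (pixels), "extrinsics" (4x4, takes a point from camera to world coordinates). Camera axes: x right, y down, z forward; pixel columns grow to the right and rows downward; lengths in m; the calibration is good to about 2 mm. A picture is of the moment at which its call begins. There is no depth.
- arm.sign_off(): hands the job in, once; it reports no verdict.
The state is a dict: "time": time; "joints": joint angles; "qd": joint speeds; "effort": joint torques, N m; "position": TCP position; "tool_rot": TCP orientation; "force": force on the tool from outside, world axes, zero at the start; "moment": the same for the moment, N m; "gripper_width": opening from 0.0 (shut) to 1.0 (fully open).
Only numpy, scipy, OpenCV 4.12 (cv2) and the standard library are available. Lean on these libraries where they do the work, as an engineer would, in place of code of your own. Each camera call takes 0.05 s, during which the arm holds its last target. There are 200 camera calls.

## Task

Build the stack on the upright bolt of the small assembly stand: first the blue spacer, then the steel washer, last the brass castellated bushing with its notches downward, so that everything sits fully home. A cross pin through the bolt, at an angle nobody has measured, must end up inside the bushing's notches: rest the bushing lightly on the pin and turn it by feel until it drops flat onto the washer. Never press it hard on the pin (more than about 15 N would bend it), and leave the beaker and the blue-capped vial standing where they are.

Things in the scene. Friction and masses are not known exactly. Their poses are not given: they have to be found in the camera images.
- bolt_seat (a point): Centre of the top face of the aluminium seat flange (40 mm diameter) of the grey round-footed stand, on the bolt's axis; z up; 40 mm above the worktop. Flange and bolt ride on a rubber spring: together they sink about 1 mm per 6 N of push, 4 mm at most. Home heights of the parts' centres above this point: spacer 10, washer 24, bushing 39 mm (45 mm: bushing still on the pin).
- bolt_pin (a point): Centre of the brass cross pin, on the bolt's axis 32 mm above the seat face. The pin is a flat-topped bar, 5 mm wide, 4 mm high and 26 mm long, and sticks out level on both sides of the stud, at an angle about the bolt that differs every time and is not measured (the yaw given for this point says nothing of it). The bolt is very stiff to turn (1 N m).
- bolt_top (a point): Tip of the steel bolt, on its axis, 52 mm above the seat face; z up. From the seat up, the bolt is a shoulder of 26 mm diameter to 27 mm (top edge chamfered 2 mm), then a stud of 12 mm diameter to the tip (chamfered).
- bushing_center (a point): Centre (half-way up, 11 mm) of the brass castellated bushing: 34 mm outside, 14.4 mm bore, 22 mm high, about 95 g, standing notches down, its axis (z) up. Its lower 9 mm is cut by four radial notches, 6.5 mm wide and open below, one every 90 degrees, the first towards its own +x. Goes last, onto the washer, with two opposite notches over the cross pin.
- stand: The assembly stand with all it carries (seat flange, bolt, pin); round foot of 110 mm diameter, 16 mm high at its raised middle, with a barrel of 52 mm diameter up to 26 mm; fixed to the worktop. Origin under the centre of its foot, straight below the bolt.
- spacer_mid (a point): Centre (half-way up, 10 mm) of the blue plastic spacer ring: 40 mm outside, 29 mm bore, 20 mm high, about 45 g, lying flat with its axis (z) up. Goes first, onto the seat.
- washer_mid (a point): Centre (half-way up, 4 mm) of the thick steel washer: 46 mm outside, 29 mm bore, 8 mm high, about 40 g, lying flat with its axis (z) up. Goes second, onto the spacer.
- spacer: The blue spacer; origin at the centre of its underside.
- washer: The steel washer; origin at the centre of its underside.
- bushing: The brass bushing; origin at the centre of its underside.
- beaker_1: Glass beaker, 69 mm wide, 88 mm high; origin under its centre. Leave alone.
- vial_02: Small vial with a blue cap, 23 mm wide, 48 mm high; origin under its centre. Leave alone.
Things that resemble listed ones, but are neither listed nor needed, are in the scene too. Of the things that look like the spacer, the smallest one is meant.

How it is judged:
On the way, in this order (a step that is already met when the one before it is completed fails the run):
1. the spacer lies flat on the seat, round the bolt (horizontal distance between spacer_mid and bolt_seat below 0.004 m and z of spacer_mid in the frame of bolt_seat between 0.0075 and 0.0125 m and angle between spacer_mid's own z axis and vertical below 0.08 rad), for 0.2 s.
2. the washer lies flat on the spacer, round the bolt (all of step 1 and horizontal distance between washer_mid and bolt_seat below 0.004 m and z of washer_mid in the frame of bolt_seat between 0.0215 and 0.0265 m and angle between washer_mid's own z axis and vertical below 0.08 rad), for 0.2 s.
3. the bushing has dropped over the cross pin onto the washer (horizontal distance between bushing_center and bolt_seat below 0.004 m and z of bushing_center in the frame of bolt_seat between 0.037 and 0.041 m and angle between bushing_center's own z axis and vertical below 0.08 rad), for 0.2 s.
At the end, for the whole second after the job is handed in: Spacer, washer and bushing lie one on the other round the bolt, all released and at rest (under 20 mm/s): their centres within 4 mm of the bolt's axis, 10, 24 and 39 mm above the seat face (spacer and washer within 2.5 mm, bushing within 2 mm, so not on the pin), each tilted less than 0.08 rad (all of step 2 and all of step 3 and linear speed of each of spacer, washer, bushing below 0.02 m/s); the robot touches nothing.
It fails at once if the bushing is pressed on the bolt, pin or stand with more than 15 N (contact force between bushing and stand above 15 N).
It fails at once if the beaker or the vial is moved more than 30 mm or tipped (distance of any of beaker_1, vial_02 from where it was at the start of the episode above 0.03 m or angle between any of beaker_1, vial_02's own z axis and vertical above 0.4 rad).
It also fails if it takes over 72 s, if anything falls off the work surface, if the arm or the gripper's body presses on something with over 40 N, if the wrist force passes 120 N, or if a joint passes its speed limit or range.

## Working session

There is one attempt and no reset: what is moved stays moved. The work goes in short steps, Python scripts to look and compute and a tool call to move; the robot and the scene stay as the last step left them, time stands still between calls to the robot, and variables do not carry over. Pictures are saved under pics/ and viewed, and the job is handed in when it is done.

Besides the shell and the picture viewer there is one more tool, called by a JSON object that holds its "name" and its "arguments". move_arm: Moves the arm, as the interface text tells. Its arguments: {"type":"object","properties":{"increments":{"type":"array","items":{"type":"array","items":{"type":"number"}}},"gripper":{"type":"number"},"newtons":{"type":"number"}},"required":["increments"]}

```bash
mkdir -p pics; ls
python3 - <<'E'
from station import arm
import cv2
print(arm.sense()); print(arm.tcp_to_grasp)
for n in("scene","top"):
    c=arm.capture(n); print(n,c["fx"],c["fy"],c["cx"],c["cy"],c["extrinsics"].tolist() if hasattr(c["extrinsics"],'tolist') else c["extrinsics"])
    cv2.imwrite(f"pics/{n}0.png",cv2.cvtColor(c["color"],cv2.COLOR_RGB2BGR))
E
```

```text
pics
{'time': 0.0, 'joints': array([-1.22259153e+00,  1.24518469e-01,  1.65161530e+00,  2.75374400e-05,
        1.36752092e+00, -8.25855570e-02]), 'qd': array([-0.00119718,  0.00052564, -0.00145475, -0.00096365,  0.00196458,
       -0.00114167]), 'effort': array([ 7.71542182e-04, -4.17611647e+01, -3.59927881e+01,  7.74798403e-02,
        4.92262852e-02, -1.45146323e-04]), 'position': array([ 0.27119379, -0.58998736,  0.19181316]), 'tool_rot': array([-3.13953987e+00, -1.96967925e-04,  4.30784562e-01]), 'force': array([ 0.28959873, -0.12445911,  0.29970778]), 'moment': array([0.00411285, 0.01443495, 0.01644037]), 'gripper_width': 0.9985976652019907}
0.0188
scene 536.3409762959946 536.3409762959946 323.8336507568193 246.0463933623733 [[-0.6004646992393673, -0.6952291995094879, 0.39509303349562214, 0.18430741835871306], [-0.7996328103986317, 0.5186845967488842, -0.30257834957153373, 0.20954088705821752], [0.0054326330045492074, -0.4976169704148402, -0.8673798690618741, 0.9235081042396085], [0.0, 0.0, 0.0, 1.0]]
top 437.8319720199584 437.8319720199584 320.36660671904116 246.06973041912232 [[-0.006637032728811461, -0.9989728257911559, 0.04482458173134528, 0.5113139184356145], [-0.9995593339959399, 0.0053306427357559935, -0.029201405267846408, -0.050526113048684346], [0.028932466506503766, -0.044998639744520036, -0.9985679920781525, 0.9236658230362812], [0.0, 0.0, 0.0, 1.0]]
```

View pics/scene0.png

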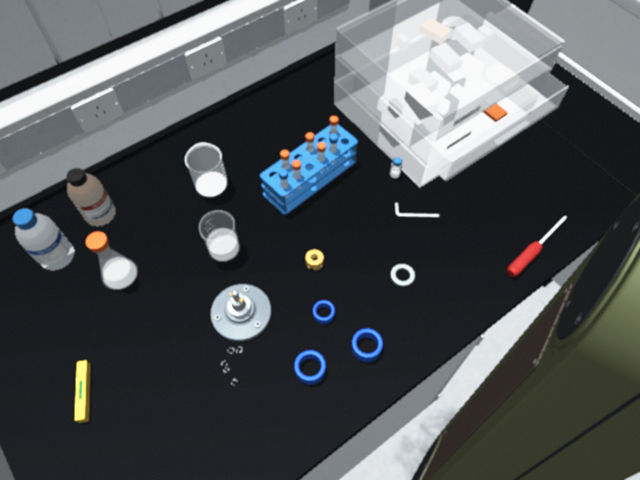

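View pics/top0.png

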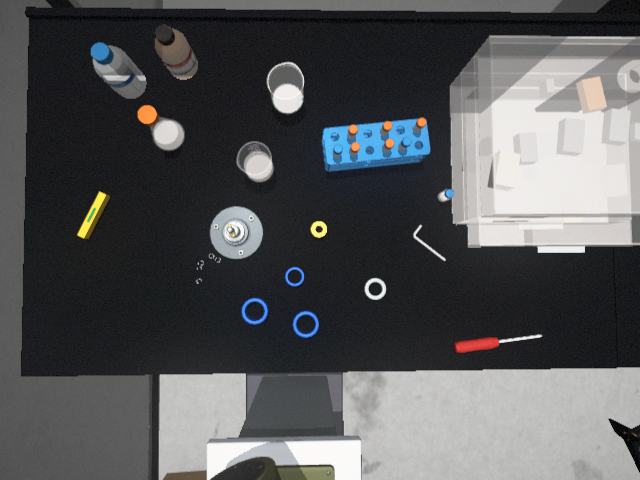

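Top view: smallest blue ring at (294,276), washer (375,289), bushing (319,229), stand (236,232), beaker (256,162), vial (446,195). Next I measure each one in both views.

```bash
cat > h.py <<'E'
import numpy as np,cv2
from station import arm
def ray(c,u,v):
    E=np.array(c["extrinsics"]); d=E[:3,:3]@np.array([(u-c["cx"])/c["fx"],(v-c["cy"])/c["fy"],1]); return E[:3,3],d/np.linalg.norm(d)
def onz(c,u,v,z):
    o,d=ray(c,u,v); return o+d*(z-o[2])/d[2]
def proj(c,p):
    E=np.array(c["extrinsics"]); q=E[:3,:3].T@(np.array(p)-E[:3,3]); return c["fx"]*q[0]/q[2]+c["cx"],c["fy"]*q[1]/q[2]+c["cy"]
def zoom(c,u,v,r,name,k=10):
    u,v=int(u),int(v); im=cv2.cvtColor(c["color"],cv2.COLOR_RGB2BGR)[v-r:v+r,u-r:u+r]
    cv2.imwrite(name,cv2.resize(im,None,fx=k,fy=k,interpolation=cv2.INTER_CUBIC))
def blobs(c,lo,hi,roi):
    x0,y0,x1,y1=roi; hsv=cv2.cvtColor(c["color"],cv2.COLOR_RGB2HSV)[y0:y1,x0:x1]
    m=cv2.inRange(hsv,np.array(lo),np.array(hi)); cs,_=cv2.findContours(m,cv2.RETR_EXTERNAL,cv2.CHAIN_APPROX_NONE)
    return [(k.reshape(-1,2)+[x0,y0]) for k in cs if cv2.contourArea(k)>20]
E
python3 - <<'E'
from h import *
T=arm.capture("top");S=arm.capture("scene")
for nm,c,jobs in(("top",T,dict(blue=((100,120,60),(130,255,255),(230,255,330,345)),brass=((15,80,60),(35,255,255),(300,210,340,250)),wash=((0,0,90),(180,80,255),(355,270,395,310)),foot=((0,0,60),(180,80,255),(205,200,268,265)))),
 ("scene",S,dict(blue=((100,120,60),(130,255,255),(280,290,400,400)),brass=((15,80,60),(35,255,255),(300,245,330,275)),wash=((0,0,90),(180,80,255),(385,255,420,290)),foot=((0,0,60),(180,80,255),(205,280,275,345))))):
  for k,(lo,hi,roi) in jobs.items():
    for b in blobs(c,lo,hi,roi):
      z={'blue':.01,'brass':.011,'wash':.004,'foot':.005}[k]
      P=np.array([onz(c,u,v,z) for u,v in b])[:,:2].astype(np.float32)
      (x,y),r=cv2.minEnclosingCircle(P); h=cv2.convexHull(P); 
      M=cv2.moments(h); print(nm,k,b.min(0),b.max(0),"circ",np.round([x,y,2*r],4),"mom",round(M['m10']/M['m00'],4),round(M['m01']/M['m00'],4))
zoom(T,236,232,30,"pics/zt.png");zoom(S,240,307,30,"pics/zs.png")
zoom(T,319,229,15,"pics/bt.png",20);zoom(S,314,260,15,"pics/bs.png",20)
E
cd pics; python3 -c "
import cv2,numpy as np
a=[cv2.imread(f'{x}.png') for x in('zt','zs','bt','bs')]
a=[cv2.resize(x,(400,300) if 0 else (300,300),interpolation=cv2.INTER_AREA) for x in a]
cv2.imwrite('m1.png',np.vstack([np.hstack(a[:2]),np.hstack(a[2:])]))"
```

```text
top blue [292 310] [318 337] circ [ 0.392  -0.0454  0.0587] mom 0.3917 -0.0448
top blue [241 297] [268 324] circ [0.4201 0.0596 0.0592] mom 0.4198 0.0599
top blue [284 266] [304 286] circ [ 0.4899 -0.0221  0.0426] mom 0.49 -0.0221
top brass [310 221] [326 237] circ [ 0.5883 -0.0727  0.037 ] mom 0.5882 -0.0727
top wash [364 278] [385 299] circ [ 0.4629 -0.1915  0.0469] mom 0.4628 -0.1912
top foot [209 206] [262 259] circ [0.5825 0.0993 0.1127] mom 0.5825 0.0994
scene blue [293 349] [326 384] circ [0.4227 0.0557 0.0637] mom 0.4227 0.0552
scene blue [351 327] [383 361] circ [ 0.3956 -0.0486  0.0651] mom 0.3946 -0.0497
scene blue [312 299] [335 324] circ [ 0.4911 -0.0251  0.0503] mom 0.491 -0.0258
scene brass [304 248] [324 270] circ [ 0.5885 -0.0763  0.0488] mom 0.5887 -0.0767
scene wash [390 263] [415 285] circ [ 0.4635 -0.1947  0.0494] mom 0.4635 -0.1949
scene foot [210 283] [271 340] circ [0.5847 0.0959 0.1158] mom 0.5844 0.0951
```

View pics/m1.png

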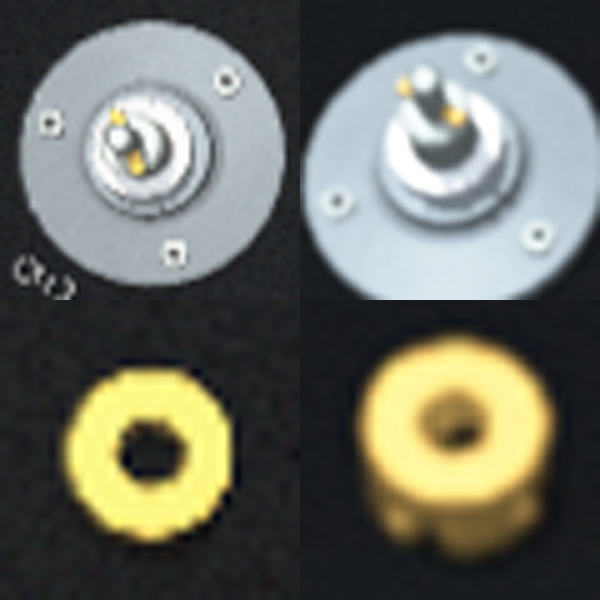

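The two views agree in size and differ by a constant of about 3.5 mm in y. The picture also suggests a pin yaw of about 20° (mod 90). I'm moving above the small spacer with yaw 0.

{"name": "move_arm", "arguments": {"increments": [[0,0,0,0,0,8.2],[0,0,0,0,0,8.2],[0,0,0,0,0,8.3],[22,-56.6,0,0,0,0],[22,-56.6,0,0,0,0],[22,-56.6,0,0,0,0],[22,-56.6,0,0,0,0],[22,-56.6,0,0,0,0],[22,-56.6,0,0,0,0],[22,-56.6,0,0,0,0],[22,-56.6,0,0,0,0],[22,-56.6,0,0,0,0],[22,-56.6,0,0,0,0],[0,0,50,0,0,0],[0,0,50,0,0,0],[0,0,0,0,0,0],[0,0,0,0,0,0]], "gripper": 75, "newtons": 15}}

```text
time: 2.33
position: [0.4927, -0.025, 0.0948]
tool_rot: [3.141, -0.002, -0.001]
force: [0.6, 0.3, -0.4]
gripper_width: 0.752
```

Run:
```python
from h import *
T=arm.capture("top");S=arm.capture("scene")
zoom(T,294,262,40,"pics/t1.png",7);zoom(S,324,290,40,"pics/s1.png",7)
import cv2
cv2.imwrite("pics/m2.png",cv2.resize(np.hstack([cv2.imread("pics/t1.png"),cv2.imread("pics/s1.png")]),(800,400)))
s=arm.sense();print(s["position"],s["tool_rot"],s["time"])
```

```text
[ 0.49361689 -0.02526217  0.09605631] [ 3.14085381e+00 -4.85704736e-03 -8.77831715e-04] 2.425
```

View pics/m2.png

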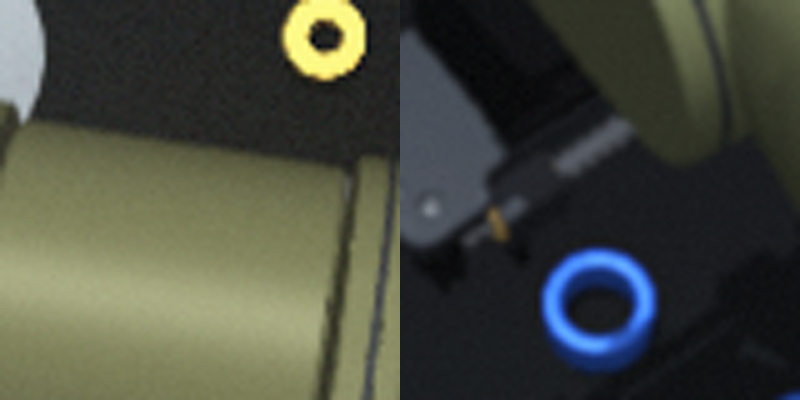

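{"name": "move_arm", "arguments": {"increments": [[-2,0,46,0,0,0],[0,0,44,0,0,0],[0,0,0,0,0,0],[0,0,0,0,0,0]]}}

```text
time: 2.92
position: [0.4918, -0.0252, 0.0058]
tool_rot: [3.141, -0.004, -0.001]
force: [0.8, 0.7, 1.3]
gripper_width: 0.752
```

Run:
```python
from h import *
s=arm.sense();print(s["position"],s["tool_rot"],s["time"],s["force"])
S=arm.capture("scene");zoom(S,324,300,40,"pics/s2.png",8)
s=arm.sense();print(s["position"],s["tool_rot"],s["time"],s["force"])
```

```text
[ 0.49181094 -0.02517078  0.00577762] [ 3.14096397e+00 -4.16459208e-03 -6.23922017e-04] 2.925 [0.76787484 0.70180087 1.32877475]
[ 0.49221706 -0.02520252  0.0061737 ] [ 3.14077671e+00 -5.20086316e-03 -4.77947275e-04] 2.975 [-0.43435549  0.60568635  1.07778022]
```

View pics/s2.png

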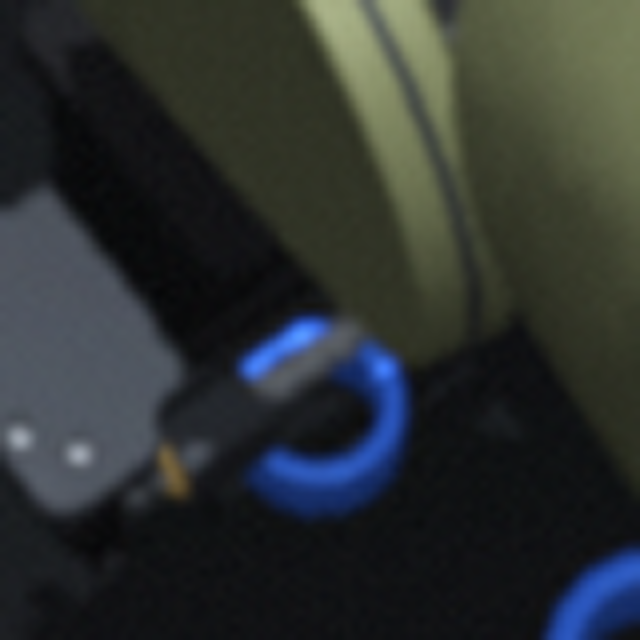

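{"name": "move_arm", "arguments": {"increments": [[0,0,2,0,0,0],[0,0,0,0,0,0],[0,0,0,0,0,0],[0,0,0,0,0,0],[0,0,0,0,0,0],[0,0,0,0,0,0]], "gripper": 30, "newtons": 8}}

```text
time: 3.72
position: [0.4895, -0.0247, 0.001]
tool_rot: [-3.142, 0.0, -0.0]
force: [-1.0, 0.3, 0.3]
gripper_width: 0.3
```

{"name": "move_arm", "arguments": {"increments": [[0,0,0,0,0,0],[0,0,0,0,0,0],[0,0,0,0,0,10],[0,0,0,0,0,10],[0,0,0,0,0,10],[0,0,0,0,0,10],[0,0,0,0,0,10],[0,0,0,0,0,10],[0,0,0,0,0,10],[0,0,0,0,0,10],[0,0,0,0,0,10],[0,0,0,0,0,0]], "gripper": 60}}

```text
time: 5.22
position: [0.4869, -0.038, 0.0006]
tool_rot: [-3.136, 0.022, -1.553]
force: [0.8, -0.1, 0.2]
gripper_width: 0.597
```

{"name": "move_arm", "arguments": {"increments": [[0,0,0,0,0,0],[0,0,0,0,0,0],[0,0,0,0,0,0],[0,0,0,0,0,0],[0,0,0,0,0,0]], "gripper": 30, "newtons": 15}}

```text
time: 5.85
position: [0.487, -0.0374, 0.0006]
tool_rot: [-3.136, 0.022, -1.552]
force: [-0.6, -0.5, 0.5]
gripper_width: 0.301
```

Run:
```python
from h import *
s=arm.sense();print(s["position"],s["tool_rot"],s["time"],s["force"],s["gripper_width"])
S=arm.capture("scene");zoom(S,324,300,40,"pics/s3.png",8)
T=arm.capture("top")
for nm,c,roi in(("top",T,(270,255,315,295)),("scene",S,(300,285,345,335))):
    for b in blobs(c,(100,120,60),(130,255,255),roi):
        P=np.array([onz(c,u,v,.01) for u,v in b])[:,:2].astype(np.float32)
        print(nm,b.min(0),b.max(0),cv2.minEnclosingCircle(P))
```

```text
[ 0.48702372 -0.03739366  0.00064415] [-3.136362    0.02173222 -1.55208645] 5.85 [-0.6353369  -0.54096372  0.54218836] 0.3012889493280655
scene [312 301] [332 324] ((0.4906065762042999, -0.023475829511880875), 0.024048980325460434)
```

View pics/s3.png

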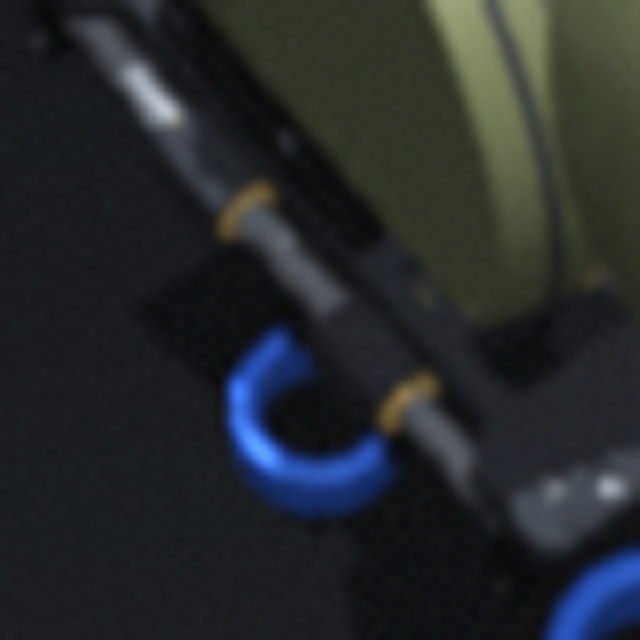

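Run:
```python
from h import *
s=arm.sense();print(s["position"],s["joints"],s["effort"],s["moment"])
S=arm.capture("scene");zoom(S,350,260,70,"pics/s4.png",5)
print(proj(S,[.487,-.0374,0]),proj(S,[.4906,-.0235,0]))
T=arm.capture("top");cv2.imwrite("pics/t4.png",cv2.cvtColor(T["color"],cv2.COLOR_RGB2BGR))
```

```text
[ 0.48698611 -0.03742822  0.00062489] [-0.20113684 -0.02817924  2.15799819  0.02638967  1.01158075  2.90792121] [ 2.09265127e-02 -2.90478909e+01 -3.03531969e+01 -3.09440635e-03
 -5.38733136e-02 -1.07477739e-03] [0.1080592  0.00122289 0.01438647]
(np.float64(329.5932850567154), np.float64(311.26245807138525)) (np.float64(322.4352902124588), np.float64(313.98877069711))
```

View pics/s4.png

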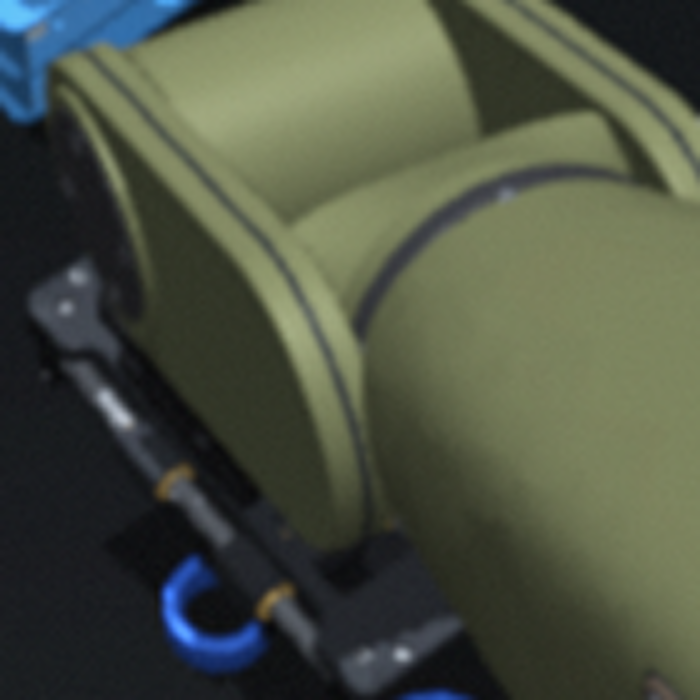

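View pics/t4.png

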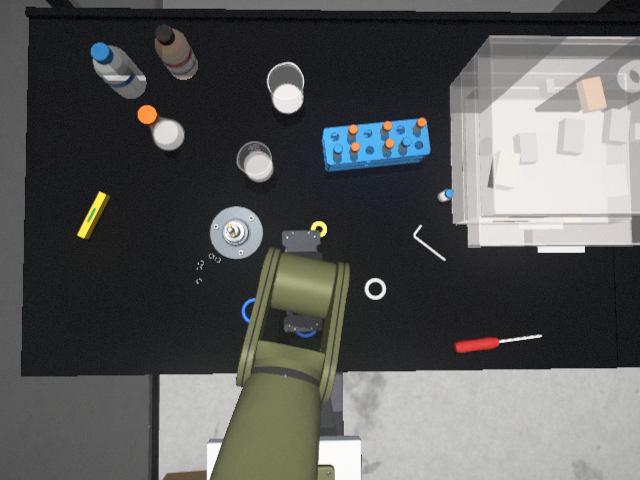

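Joint 6 hit its +2.91 limit during that turn, so I should turn the other way. The jaws also closed to 30 % without stopping on the ring. I'm lifting to look.

{"name": "move_arm", "arguments": {"increments": [[0,0,-60,0,0,0],[0,0,-60,0,0,0],[0,0,-60,0,0,0],[0,0,0,0,0,0]]}}

```text
time: 6.55
position: [0.4899, -0.0423, 0.1875]
tool_rot: [-3.124, 0.019, -1.552]
force: [-0.3, -0.6, 0.6]
gripper_width: 0.297
```

Run:
```python
from h import *
s=arm.sense();print(s["position"],s["tool_rot"],s["joints"])
S=arm.capture("scene");zoom(S,330,240,100,"pics/s5.png",6)
for b in blobs(S,(100,120,60),(130,255,255),(280,240,400,400)):
        P=np.array([onz(S,u,v,.01) for u,v in b])[:,:2].astype(np.float32)
        print(b.min(0),b.max(0),cv2.minEnclosingCircle(P))
print(proj(S,s["position"]))
```

```text
[ 0.48989832 -0.04232155  0.18751906] [-3.12419065  0.01894942 -1.55201328] [-0.20978394 -0.24351617  2.01045307  0.02289443  1.36204952  2.90858704]
[293 349] [326 384] ((0.42265886068344116, 0.055661603808403015), 0.03185538947582245)
[351 328] [382 361] ((0.39394623041152954, -0.0492258258163929), 0.031558845192193985)
[312 299] [334 324] ((0.4910372793674469, -0.025134161114692688), 0.025169124826788902)
(np.float64(332.7601120728299), np.float64(260.9089426573505))
```

View pics/s5.png

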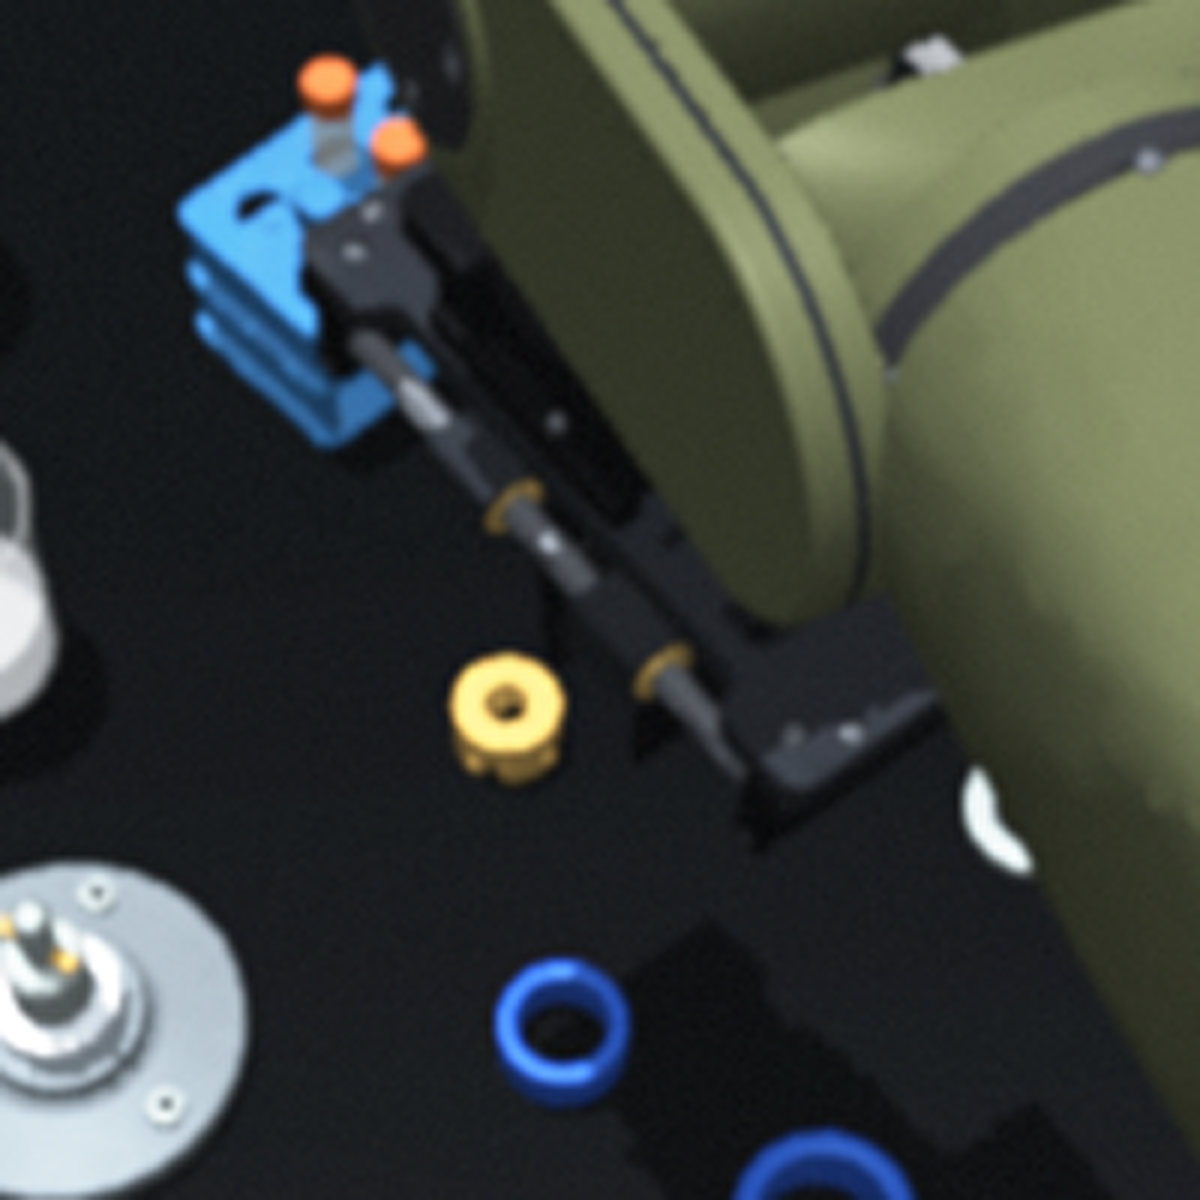

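{"name": "move_arm", "arguments": {"increments": [[0,0,0,0,0,-10],[0,0,0,0,0,-10],[0,0,0,0,0,-10],[0,0,0,0,0,-10],[0,0,0,0,0,-10],[0,0,0,0,0,-10],[0,0,0,0,0,-10],[0,0,0,0,0,-10],[0,0,0,0,0,-10],[0,0,0,0,0,-10],[0,0,0,0,0,-10],[0,0,0,0,0,-10],[0,0,0,0,0,-10],[0,0,0,0,0,-10],[0,0,0,0,0,-10],[0,0,0,0,0,-10],[0,0,0,0,0,-10],[0,0,0,0,0,-9],[0,0,0,0,0,0]], "gripper": 60}}

```text
time: 8.98
position: [0.485, -0.0412, 0.1784]
tool_rot: [3.14, -0.023, 1.57]
force: [0.8, 1.0, 0.3]
gripper_width: 0.601
```

```bash
cat >> h.py <<'E'
from scipy.spatial.transform import Rotation as Ro
def plan(target,yaw):
    """shift in tool mm and turn rotvec deg from the measured pose to target, tool down with yaw"""
    s=arm.sense(); R=Ro.from_euler('xyz',s["tool_rot"]); G=Ro.from_euler('xyz',[np.pi,0,yaw])
    print("t",round(s["time"],2),"pos",np.round(s["position"],4),"rpy",np.round(s["tool_rot"],4),"F",np.round(s["force"],1),"w",round(s["gripper_width"]*95,1))
    print("shift mm",np.round(R.inv().apply(np.array(target)-s["position"])*1e3,1),"turn",np.round((R.inv()*G).as_rotvec(degrees=True),2))
E
python3 - <<'E'
from h import *
plan([.4908,-.0238,.1],np.pi/2)
E
```

```text
t 8.97 pos [ 0.485  -0.0412  0.1784] rpy [ 3.1403 -0.0227  1.57  ] F [0.8 1.  0.3] w 57.1
shift mm [15.6  5.7 78.8] turn [ 0.08 -1.3  -0.04]
```

{"name": "move_arm", "arguments": {"increments": [[0,0,0,0,-1.3,0],[17,6,39,0,0,0],[0,0,39,0,0,0],[0,0,0,0,0,0],[0,0,0,0,0,0],[0,0,0,0,0,0]]}}

```text
time: 9.72
position: [0.494, -0.0248, 0.1049]
tool_rot: [3.133, 0.001, 1.571]
force: [0.9, 0.1, 0.3]
gripper_width: 0.599
```

Run:
```python
from h import *
plan([.4908,-.0238,.003],np.pi/2)
```

```text
t 9.72 pos [ 0.494  -0.0248  0.1049] rpy [3.1330e+00 1.5000e-03 1.5713e+00] F [0.9 0.1 0.3] w 56.9
shift mm [  1.2  -4.1 101.8] turn [0.49 0.09 0.03]
```

{"name": "move_arm", "arguments": {"increments": [[1,-4,40,0.5,0,0],[0,0,40,0,0,0],[0,0,0,0,0,0],[0,0,0,0,0,0]]}}

```text
time: 10.22
position: [0.4902, -0.0239, 0.0248]
tool_rot: [-3.141, 0.001, 1.572]
force: [1.2, 0.5, -0.0]
gripper_width: 0.6
```

Run:
```python
from h import *
plan([.4908,-.0238,.003],np.pi/2)
S=arm.capture("scene");zoom(S,324,290,50,"pics/s6.png",8)
plan([.4908,-.0238,.003],np.pi/2)
```

```text
t 10.22 pos [ 0.4902 -0.0239  0.0248] rpy [-3.1409e+00  1.3000e-03  1.5715e+00] F [ 1.2  0.5 -0. ] w 57.0
shift mm [ 0.2  0.6 21.8] turn [-0.04  0.07  0.04]
t 10.28 pos [ 0.4907 -0.024   0.0252] rpy [3.1411e+00 1.5000e-03 1.5716e+00] F [-0.6 -0.2  0.2] w 56.8
shift mm [ 0.2  0.1 22.2] turn [0.03 0.08 0.05]
```

View pics/s6.png

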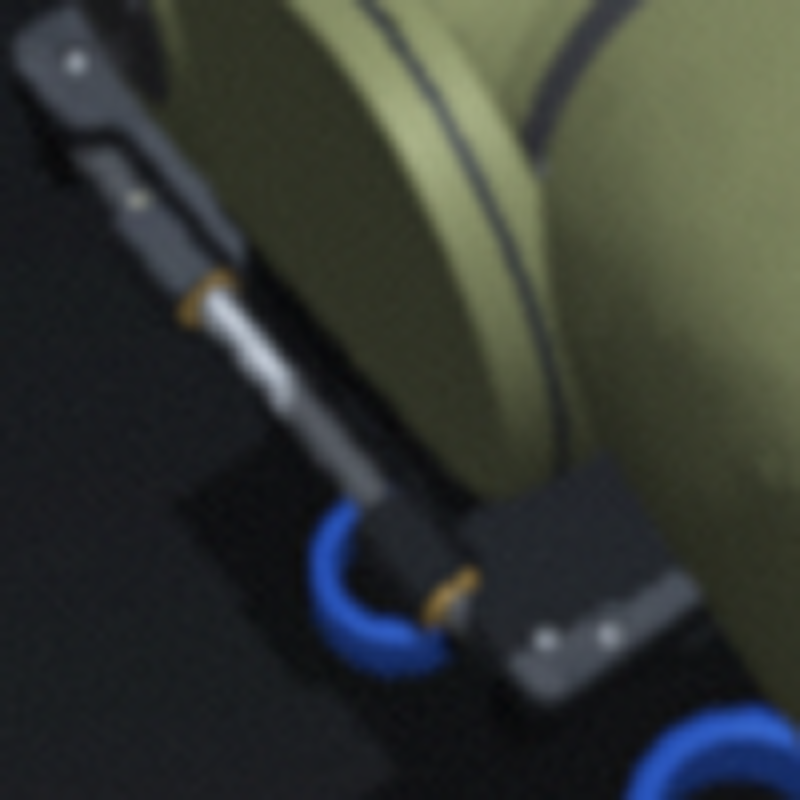

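{"name": "move_arm", "arguments": {"increments": [[0,0,11,0,0,0],[0,0,11,0,0,0],[0,0,0,0,0,0],[0,0,0,0,0,0]]}}

```text
time: 10.78
position: [0.4883, -0.0236, 0.0004]
tool_rot: [-3.137, 0.001, 1.572]
force: [0.2, 0.2, -0.4]
gripper_width: 0.602
```

{"name": "move_arm", "arguments": {"increments": [[0,0,0,0,0,0],[0,0,0,0,0,0],[0,0,0,0,0,0],[0,0,0,0,0,0],[0,0,0,0,0,0]], "gripper": 36, "newtons": 10}}

```text
time: 11.4
position: [0.4884, -0.0236, 0.0006]
tool_rot: [-3.138, 0.001, 1.572]
force: [0.5, -0.4, -0.4]
gripper_width: 0.362
```

Run:
```python
from h import *
plan([.4908,-.0238,.003],np.pi/2)
S=arm.capture("scene");zoom(S,324,290,50,"pics/s7.png",8)
```

```text
t 11.4 pos [ 0.4884 -0.0236  0.0006] rpy [-3.1378e+00  8.0000e-04  1.5719e+00] F [ 0.5 -0.4 -0.4] w 34.4
shift mm [-0.2  2.3 -2.4] turn [-0.22  0.05  0.06]
```

View pics/s7.png

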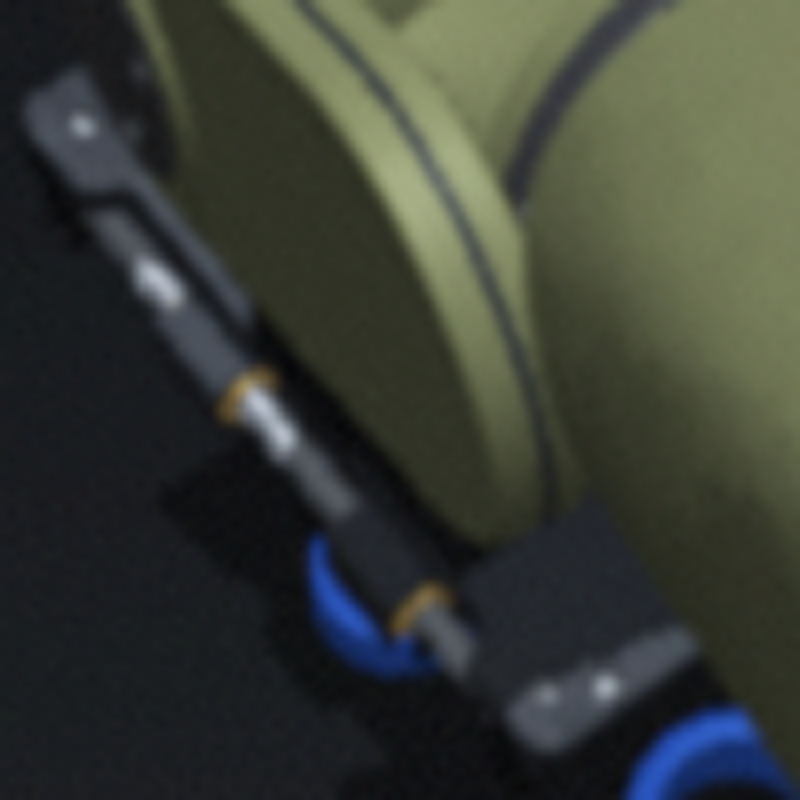

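Run:
```python
from h import *
S=arm.capture("scene")
for z in(0,.02,.04,.06,.08,.1): print(z,np.round(proj(S,[.4884,-.0236,z]),1))
```

```text
0 [323.2 314.8]
0.02 [323.2 310.6]
0.04 [323.3 306.2]
0.06 [323.3 301.6]
0.08 [323.4 296.9]
0.1 [323.5 291.9]
```

{"name": "move_arm", "arguments": {"increments": [[0,0,0,0,0,0],[0,0,0,0,0,0],[0,0,0,0,0,0],[0,0,0,0,0,0],[0,0,0,0,0,0]], "gripper": 20, "newtons": 10}}

```text
time: 12.12
position: [0.4884, -0.0236, 0.0006]
tool_rot: [-3.138, 0.001, 1.572]
force: [0.8, -0.0, -0.1]
gripper_width: 0.199
```

Run:
```python
from h import *
plan([.4908,-.0238,.003],np.pi/2)
S=arm.capture("scene");zoom(S,324,290,50,"pics/s8.png",8)
```

```text
t 12.12 pos [ 0.4884 -0.0236  0.0006] rpy [-3.1377e+00  8.0000e-04  1.5719e+00] F [ 0.8 -0.  -0.1] w 18.9
shift mm [-0.2  2.4 -2.4] turn [-0.22  0.05  0.06]
```

View pics/s8.png

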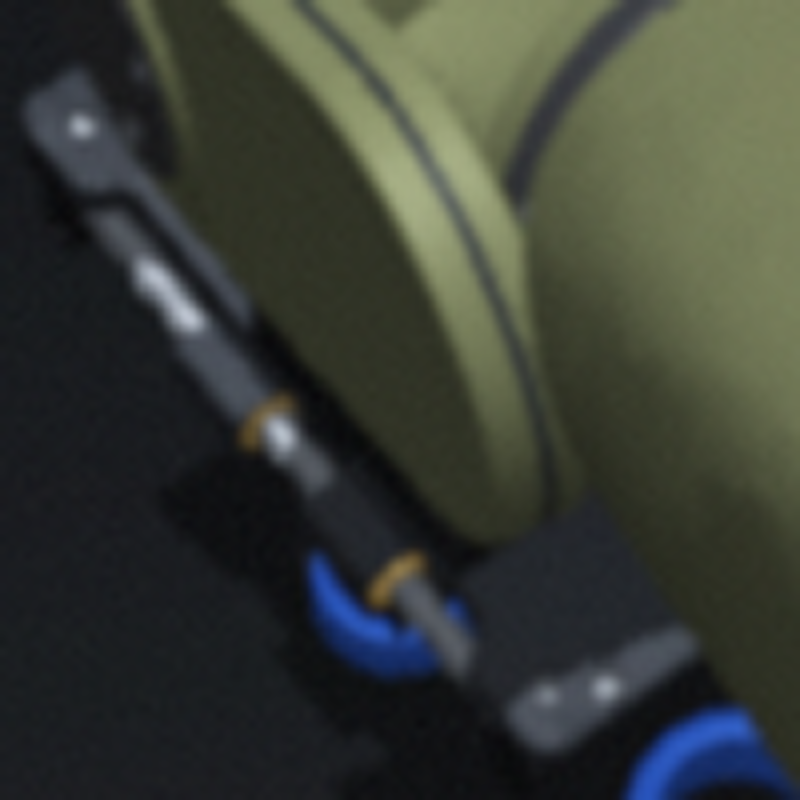

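The ring stayed still while the jaws shut to 19 mm, so the tips must really be above it. I'm opening and feeling downwards in small steps.

{"name": "move_arm", "arguments": {"increments": [[0,0,0,0,0,0],[0,0,0,0,0,0],[0,0,0,0,0,0],[0,0,1.5,0,0,0],[0,0,0,0,0,0]], "gripper": 60}}

```text
time: 12.8
position: [0.4882, -0.0236, -0.0011]
tool_rot: [-3.137, 0.001, 1.572]
force: [-0.2, 0.1, -0.5]
gripper_width: 0.592
```

{"name": "move_arm", "arguments": {"increments": [[0,0,1,0,0,0],[0,0,0,0,0,0]]}}

```text
time: 13.05
position: [0.4883, -0.0236, -0.002]
tool_rot: [-3.138, 0.001, 1.572]
force: [-0.6, -0.6, 0.2]
gripper_width: 0.6
```

{"name": "move_arm", "arguments": {"increments": [[0,0,1,0,0,0],[0,0,0,0,0,0]]}}

```text
time: 13.3
position: [0.4883, -0.0236, -0.003]
tool_rot: [-3.138, 0.001, 1.572]
force: [-0.0, 1.2, 0.2]
gripper_width: 0.603
```

{"name": "move_arm", "arguments": {"increments": [[0,0,2,0,0,0],[0,0,0,0,0,0]]}}

```text
time: 13.55
position: [0.4882, -0.0236, -0.0051]
tool_rot: [-3.137, 0.001, 1.572]
force: [-0.6, 0.1, 0.2]
gripper_width: 0.601
```

{"name": "move_arm", "arguments": {"increments": [[0,0,2,0,0,0],[0,0,0,0,0,0]]}}

```text
time: 13.8
position: [0.4882, -0.0236, -0.0072]
tool_rot: [-3.137, 0.001, 1.572]
force: [-0.4, 0.6, 0.7]
gripper_width: 0.602
```

{"name": "move_arm", "arguments": {"increments": [[0,0,2,0,0,0],[0,0,0,0,0,0]]}}

```text
time: 14.05
position: [0.4882, -0.0236, -0.0091]
tool_rot: [-3.137, 0.001, 1.572]
force: [-0.1, 0.5, 0.8]
gripper_width: 0.603
```

{"name": "move_arm", "arguments": {"increments": [[0,0,2,0,0,0],[0,0,0,0,0,0]]}}

```text
time: 14.3
position: [0.4882, -0.0236, -0.0111]
tool_rot: [-3.137, 0.001, 1.572]
force: [0.0, -1.0, 0.1]
gripper_width: 0.599
```

{"name": "move_arm", "arguments": {"increments": [[0,0,2,0,0,0],[0,0,2,0,0,0],[0,0,0,0,0,0]]}}

```text
time: 14.68
position: [0.4882, -0.0236, -0.0152]
tool_rot: [-3.137, 0.001, 1.572]
force: [0.7, -0.6, 0.0]
gripper_width: 0.6
```

{"name": "move_arm", "arguments": {"increments": [[0,0,2,0,0,0],[0,0,0,0,0,0]]}}

```text
time: 14.92
position: [0.4882, -0.0236, -0.0171]
tool_rot: [-3.137, 0.001, 1.572]
force: [-0.4, 0.3, 0.1]
gripper_width: 0.6
```

{"name": "move_arm", "arguments": {"increments": [[0,0,0,0,0,0],[0,0,0,0,0,0],[0,0,0,0,0,0],[0,0,0,0,0,0]], "gripper": 36}}

```text
time: 15.42
position: [0.4885, -0.0236, -0.0168]
tool_rot: [-3.138, 0.001, 1.572]
force: [0.9, -0.3, -0.4]
gripper_width: 0.422
```

The jaws stopped at 0.422, which is 40.1 mm, so the spacer is gripped. The TCP z reads about 19 mm too low, so I'll use relative z (spacer bottom = reading + 17 mm). Next I'm regrasping at 90° to centre it both ways.

{"name": "move_arm", "arguments": {"increments": [[0,0,0,0,0,0],[0,0,0,0,0,0],[0,0,0,0,0,10],[0,0,0,0,0,10],[0,0,0,0,0,10],[0,0,0,0,0,10],[0,0,0,0,0,10],[0,0,0,0,0,10],[0,0,0,0,0,10],[0,0,0,0,0,10],[0,0,0,0,0,10],[0,0,0,0,0,0],[0,0,0,0,0,0]], "gripper": 55}}

```text
time: 17.05
position: [0.4883, -0.0236, -0.0169]
tool_rot: [3.141, 0.004, 0.003]
force: [0.1, 0.3, -0.6]
gripper_width: 0.549
```

Run:
```python
from h import *
plan([.4884,-.0236,-.017],0)
```

```text
t 17.05 pos [ 0.4883 -0.0236 -0.0169] rpy [3.1408 0.0039 0.0035] F [ 0.1  0.3 -0.6] w 52.1
shift mm [ 0.1 -0.   0.1] turn [0.04 0.23 0.2 ]
```

{"name": "move_arm", "arguments": {"increments": [[0,0,0,0,0,0],[0,0,0,0,0,0],[0,0,0,0,0,0],[0,0,0,0,0,0]], "gripper": 36, "newtons": 15}}

```text
time: 17.55
position: [0.4884, -0.0236, -0.0169]
tool_rot: [3.141, 0.004, 0.001]
force: [0.5, 0.4, 1.0]
gripper_width: 0.419
```

{"name": "move_arm", "arguments": {"increments": [[0,0,-60,0,0.2,0.2],[0,0,-50,0,0,0],[0,0,0,0,0,0],[0,0,0,0,0,0]]}}

```text
time: 18.05
position: [0.488, -0.0234, 0.0924]
tool_rot: [3.141, 0.001, -0.002]
force: [-0.3, 0.0, -0.3]
gripper_width: 0.415
```

Run:
```python
from h import *
plan([.4884,-.0236,-.017],0)
S=arm.capture("scene");zoom(S,330,250,60,"pics/s9.png",8)
s=arm.sense();p=s["position"];print([np.round(proj(S,[p[0],p[1],p[2]+.017+d]),1) for d in(0,.02)])
for b in blobs(S,(100,120,60),(130,255,255),(290,200,350,300)):
    print(b.min(0),b.max(0), cv2.fitEllipse(b))
# stand geometry, both views
T=arm.capture("top")
for nm,c,roi in(("top",T,(205,200,268,265)),("scene",S,(205,280,275,345))):
    for b in blobs(c,(0,0,60),(180,80,255),roi):
        e=cv2.fitEllipse(b);print(nm,e,np.round(onz(c,*e[0],.005),4))
    for b in blobs(c,(10,110,90),(35,255,255),(roi[0]+10,roi[1],roi[2]-10,roi[3])): print("pin",b.mean(0))
    zoom(c,(roi[0]+roi[2])/2,(roi[1]+roi[3])/2-3,20,f"pics/st_{nm}.png",20)
cv2.imwrite("pics/m3.png",np.hstack([cv2.resize(cv2.imread(f"pics/st_{n}.png"),(400,400)) for n in("top","scene")]))
```

```text
t 18.05 pos [ 0.488  -0.0234  0.0924] rpy [ 3.1409e+00  1.3000e-03 -2.4000e-03] F [-0.3  0.  -0.3] w 39.4
shift mm [5.000e-01 1.000e-01 1.094e+02] turn [ 0.04  0.07 -0.14]
[array([323.7, 290.4]), array([323.8, 285.2])]
[319 282] [337 299] ((328.2574157714844, 291.8988037109375), (13.01137638092041, 20.722915649414062), 42.19599914550781)
top ((212.00234985351562, 256.45062255859375), (5.120816230773926, 8.470198631286621), 125.21674346923828) [0.5321 0.1487 0.005 ]
top ((238.37754821777344, 235.7184295654297), (50.57605743408203, 66.78005981445312), 141.0518341064453) [0.5751 0.0941 0.005 ]
scene ((240.39193725585938, 311.65509033203125), (56.315738677978516, 61.96052169799805), 66.5427474975586) [0.5832 0.0961 0.005 ]
```

View pics/m3.png

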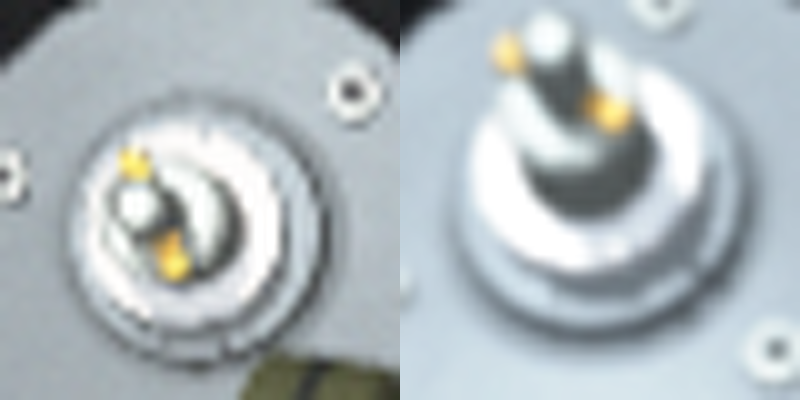

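View pics/s9.png

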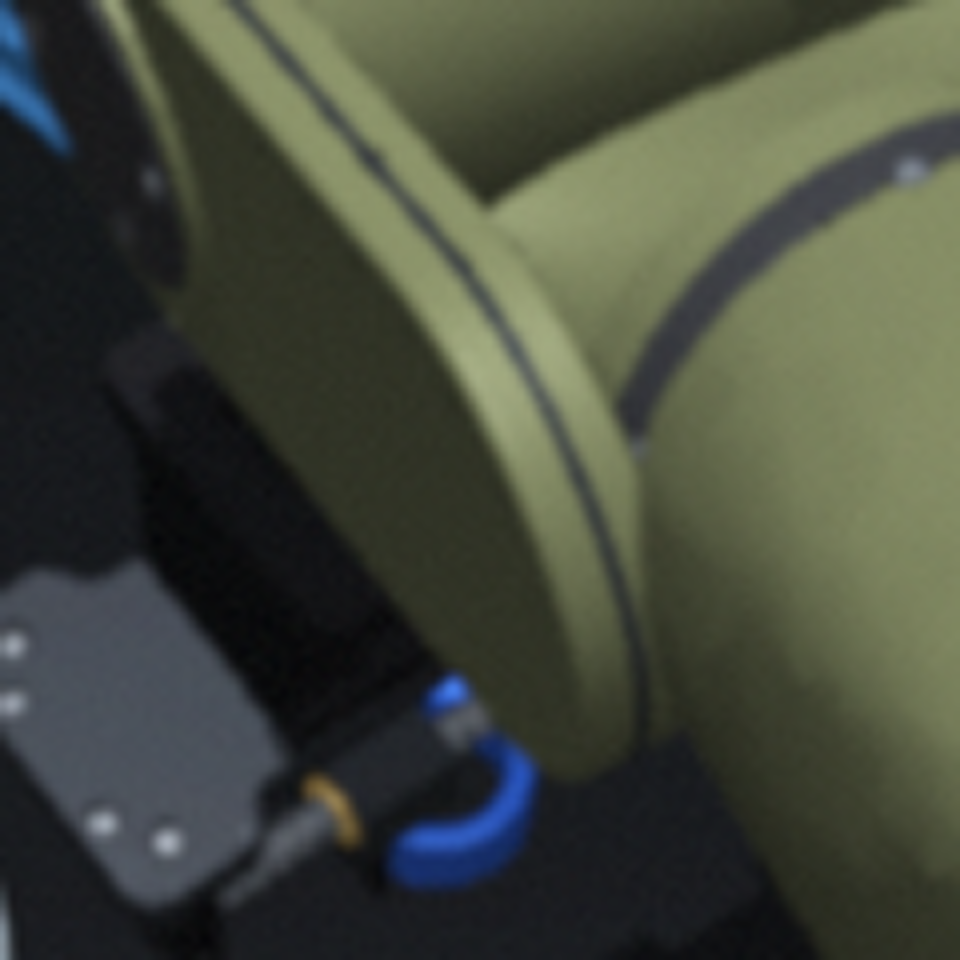

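Run:
```python
from h import *
T=arm.capture("top");S=arm.capture("scene")
bt,bs=np.array([-.0016,-.0015]),np.array([.4884-.4908,-.0236+.0245])
def f(c,x,y,x0,y0): return (x0+(x-400*(x0>1e9))/10,y0+y/10)
print("flange top",onz(T,216+17.8,209+22.5,.04)[:2]+bt)
print("tip top",onz(T,216+13.8,209+20.5,.092)[:2]+bt)
a,b=onz(T,216+13.5,209+16.4,.073),onz(T,216+17.3,209+26.3,.073)
print("pin top",a,b,np.degrees(np.arctan2(*(a-b)[1::-1])),(a+b)[:2]/2+bt)
print("tip scene",onz(S,220+15,289+4,.092)[:2]+bs, "flange scene",onz(S,220+19,289+17,.04)[:2]+bs)
a,b=onz(S,220+10.8,289+5.2,.073),onz(S,220+20.8,289+11,.073)
print("pin scene",a,b,np.degrees(np.arctan2(*(a-b)[1::-1])),(a+b)[:2]/2+bs)
# triangulate tip
o1,d1=ray(T,216+13.8,209+20.5);o2,d2=ray(S,220+15,289+4)
A=np.stack([d1,-d2],1);t=np.linalg.lstsq(A,o2-o1,rcond=None)[0];print("tri",o1+d1*t[0],o2+d2*t[1])
plan([.5814,.0974,.15],0)
```

```text
flange top [0.57966377 0.09623737]
tip top [0.57937827 0.09505743]
pin top [0.5905405  0.10051675 0.073     ] [0.5712777  0.09314744 0.073     ] 20.935219059324048 [0.5793091 0.0953321]
tip scene [0.5773831  0.09670163] flange scene [0.57624971 0.09748095]
pin scene [0.59123888 0.10026424 0.073     ] [0.57156642 0.09227895 0.073     ] 22.092835868150665 [0.57900265 0.09717159]
tri [0.58103644 0.09668025 0.09130551] [0.58023025 0.09567303 0.09105985]
t 18.25 pos [ 0.4872 -0.0233  0.0911] rpy [ 3.1414e+00  4.0000e-03 -2.4000e-03] F [ 0.5  0.7 -0.8] w 39.8
shift mm [  93.6 -120.9  -59.3] turn [ 0.01  0.23 -0.14]
```

{"name": "move_arm", "arguments": {"increments": [[31,-40,-6,0,0,0],[31,-40,-6,0,0,0],[30,-39.5,0,0,0.2,-0.1],[0,0,0,0,0,0],[0,0,0,0,0,0]]}}

```text
time: 18.88
position: [0.5799, 0.0956, 0.1034]
tool_rot: [3.14, -0.0, -0.0]
force: [-0.3, 0.2, -0.7]
gripper_width: 0.416
```

```bash
python3 - <<'E'
from h import *
plan([.5795,.0963,.078],0)
S=arm.capture("scene");zoom(S,240,290,35,"pics/s10.png",10)
T=arm.capture("top");zoom(T,236,232,35,"pics/t10.png",10)
E
cd pics; python3 -c "
import cv2,numpy as np
cv2.imwrite('m4.png',np.hstack([cv2.resize(cv2.imread(f'{n}10.png'),(400,400)) for n in 'st']))"
```

```text
t 18.88 pos [0.5799 0.0956 0.1034] rpy [ 3.1402e+00 -2.0000e-04 -3.0000e-04] F [-0.3  0.2 -0.7] w 39.5
shift mm [-0.4 -0.8 25.4] turn [ 0.08 -0.01 -0.02]
```

View pics/m4.png

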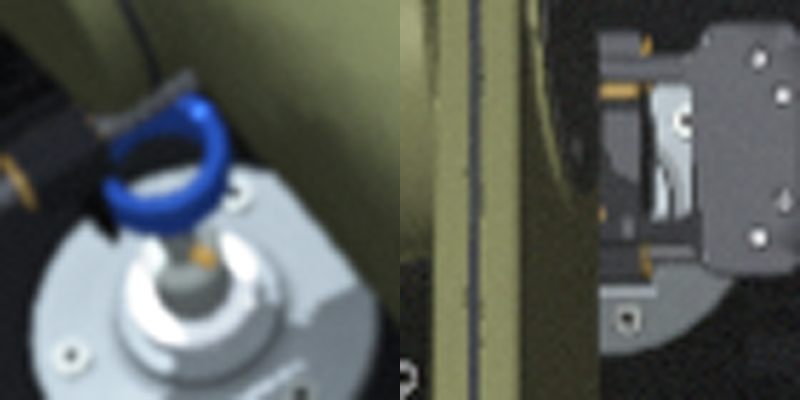

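{"name": "move_arm", "arguments": {"increments": [[-0.4,-0.8,22,0,0,0],[0,0,20,0,0,0],[0,0,0,0,0,0],[0,0,0,0,0,0]]}}

```text
time: 19.48
position: [0.5808, 0.0962, 0.0632]
tool_rot: [3.141, -0.003, -0.001]
force: [0.1, 0.6, -0.3]
gripper_width: 0.414
```

Run:
```python
from h import *
plan([.5795,.0963,.045],0)
S=arm.capture("scene");zoom(S,240,300,25,"pics/s11.png",16)
```

```text
t 19.48 pos [0.5808 0.0962 0.0632] rpy [ 3.1408e+00 -3.4000e-03 -1.1000e-03] F [ 0.1  0.6 -0.3] w 39.3
shift mm [-1.3 -0.1 18.2] turn [ 0.05 -0.2  -0.06]
```

View pics/s11.png

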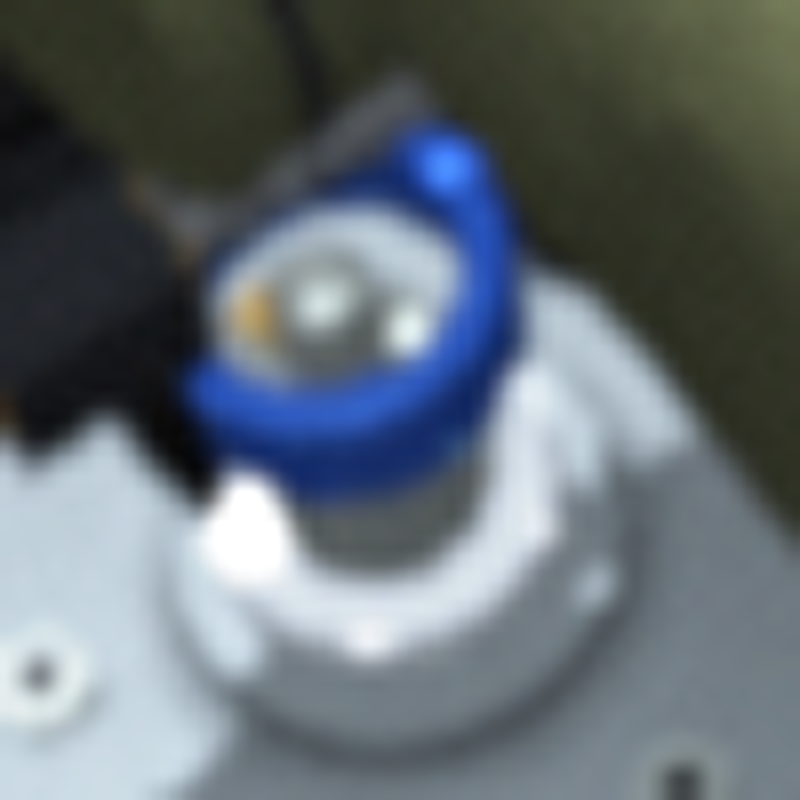

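Run:
```python
from h import *
S=arm.capture("scene")
im=cv2.cvtColor(S["color"],cv2.COLOR_RGB2BGR)[275:325,215:265]
im=cv2.resize(im,None,fx=16,fy=16,interpolation=cv2.INTER_CUBIC)
s=arm.sense();p=s["position"]
# expected outlines if bolt axis at (X,Y) true frame; scene true->cam bias: cam = true - bs
bs=np.array([-.0024,.0009])
def circ(cx,cy,z,r,col):
    pts=[proj(S,[cx-bs[0]+r*np.cos(a),cy-bs[1]+r*np.sin(a),z]) for a in np.linspace(0,6.28,60)]
    pts=((np.array(pts)-[215,275]+.5)*16).astype(np.int32); cv2.polylines(im,[pts],True,col,1)
circ(p[0],p[1],p[2]+.037,.0145,(0,255,255));circ(p[0],p[1],p[2]+.037,.02,(0,255,255));circ(p[0],p[1],p[2]+.017,.02,(0,255,255))
X,Y=.5795,.0963
circ(X,Y,.092,.005,(0,0,255));circ(X,Y,.04,.013,(0,0,255));circ(X,Y,.065,.013,(0,0,255));circ(X,Y,.04,.02,(0,0,255))
cv2.imwrite("pics/ov.png",im)
```

```text
(no output)
```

View pics/ov.png

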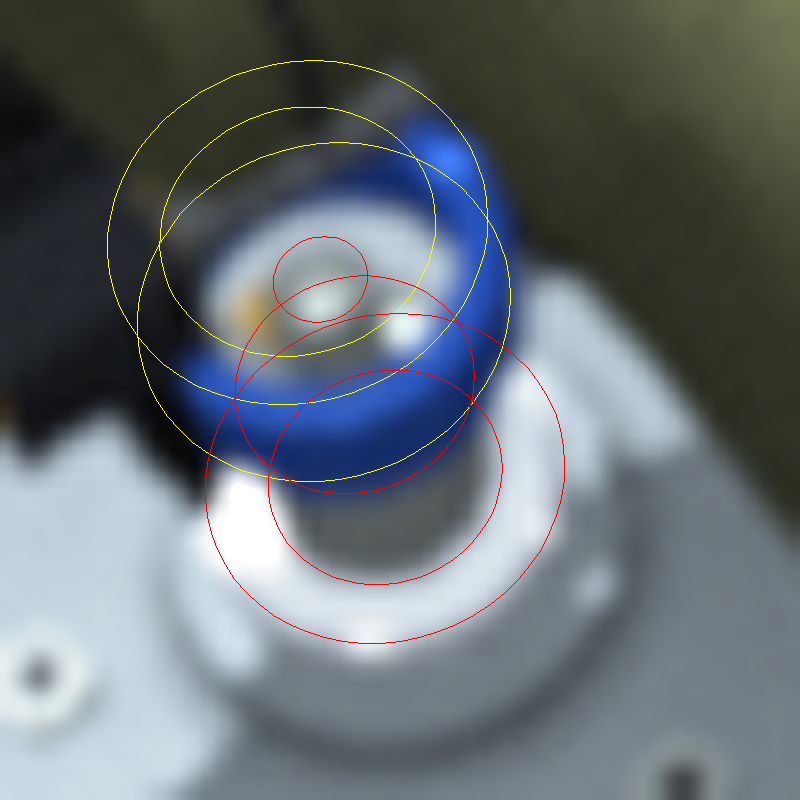

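{"name": "move_arm", "arguments": {"increments": [[0,-0.3,6,0,-0.2,0],[0,0,2,0,0,0],[0,0,0,0,0,0]]}}

```text
time: 19.95
position: [0.581, 0.0969, 0.0549]
tool_rot: [3.141, -0.0, -0.001]
force: [1.5, 0.2, -2.0]
gripper_width: 0.416
```

{"name": "move_arm", "arguments": {"increments": [[0,0,2,0,0,0],[0,0,0,0,0,0]]}}

```text
time: 20.2
position: [0.581, 0.0969, 0.0531]
tool_rot: [3.141, -0.0, -0.001]
force: [1.4, -1.0, 0.1]
gripper_width: 0.416
```

{"name": "move_arm", "arguments": {"increments": [[0,0,2,0,0,0],[0,0,0,0,0,0]]}}

```text
time: 20.45
position: [0.581, 0.0968, 0.051]
tool_rot: [3.141, -0.0, -0.001]
force: [1.2, 1.1, 0.5]
gripper_width: 0.416
```

{"name": "move_arm", "arguments": {"increments": [[0,0,2.5,0,0,0],[0,0,2.5,0,0,0],[0,0,0,0,0,0]]}}

```text
time: 20.82
position: [0.5809, 0.0968, 0.0459]
tool_rot: [3.141, -0.0, -0.001]
force: [2.2, 0.7, -0.4]
gripper_width: 0.417
```

{"name": "move_arm", "arguments": {"increments": [[0,0,3,0,0,0],[0,0,3,0,0,0],[0,0,0,0,0,0]]}}

```text
time: 21.2
position: [0.5809, 0.0968, 0.0398]
tool_rot: [3.141, -0.0, -0.001]
force: [4.2, -0.0, -0.3]
gripper_width: 0.419
```

{"name": "move_arm", "arguments": {"increments": [[0,0,5,0,0,0],[0,0,5,0,0,0],[0,0,0,0,0,0]]}}

```text
time: 21.58
position: [0.581, 0.0968, 0.0298]
tool_rot: [3.141, -0.0, -0.001]
force: [4.1, 0.8, 0.4]
gripper_width: 0.42
```

{"name": "move_arm", "arguments": {"increments": [[1.2,0,3,0,0,0],[0,0,2,0,0,0],[0,0,0,0,0,0]]}}

```text
time: 21.95
position: [0.5811, 0.0968, 0.0243]
tool_rot: [3.141, 0.002, -0.001]
force: [1.6, 1.3, 0.5]
gripper_width: 0.421
```

{"name": "move_arm", "arguments": {"increments": [[0,0,1,0,0,0],[0,0,1,0,0,0],[0,0,0,0,0,0]]}}

```text
time: 22.32
position: [0.5812, 0.0967, 0.0226]
tool_rot: [3.141, 0.002, -0.001]
force: [-0.8, 0.7, 0.5]
gripper_width: 0.42
```

{"name": "move_arm", "arguments": {"increments": [[0,0,1,0,0,0],[0,0,0,0,0,0]]}}

```text
time: 22.58
position: [0.5814, 0.0968, 0.0221]
tool_rot: [3.141, 0.001, -0.001]
force: [-2.5, 0.1, 2.6]
gripper_width: 0.418
```

{"name": "move_arm", "arguments": {"increments": [[0,0,1,0,0,0],[0,0,0,0,0,0]]}}

```text
time: 22.82
position: [0.5816, 0.0968, 0.0215]
tool_rot: [3.141, 0.001, -0.001]
force: [-3.8, -0.2, 6.5]
gripper_width: 0.421
```

{"name": "move_arm", "arguments": {"increments": [[0,0,-1,0,0,0],[0,0,0,0,0,0],[0,0,0,0,0,0],[0,0,-50,0,0,0],[0,0,-50,0,0,0],[0,0,0,0,0,0]], "gripper": 62}}

```text
time: 23.58
position: [0.5857, 0.0972, 0.1278]
tool_rot: [-3.142, -0.01, -0.001]
force: [0.3, -0.4, 1.0]
gripper_width: 0.618
```

Run:
```python
from h import *
plan([.4612,-.193,.1],0)
S=arm.capture("scene");zoom(S,240,305,25,"pics/s12.png",16)
plan([.4612,-.193,.1],0)
```

```text
t 23.57 pos [0.5857 0.0972 0.1278] rpy [-3.1416e+00 -1.0200e-02 -7.0000e-04] F [ 0.3 -0.4  1. ] w 58.7
shift mm [-124.6  290.3   26.5] turn [-0.   -0.58 -0.04]
t 23.62 pos [0.5837 0.097  0.1246] rpy [ 3.1412e+00 -4.9000e-03 -6.0000e-04] F [0.4 0.6 0.5] w 58.7
shift mm [-122.4  290.1   24.2] turn [ 0.02 -0.28 -0.04]
```

View pics/s12.png

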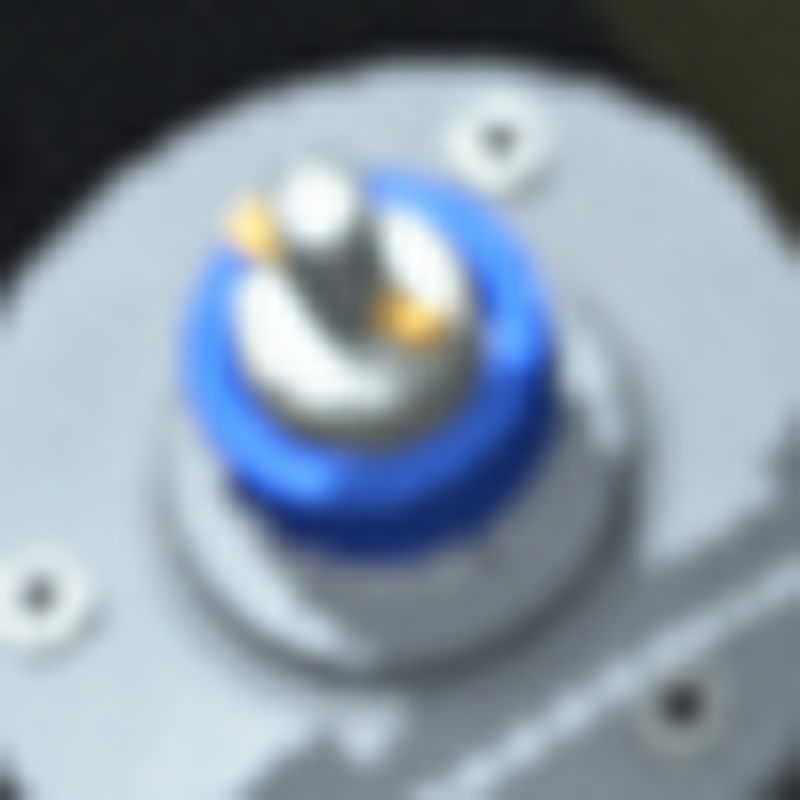

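Spacer is seated: its blue top sits evenly round the shoulder, centred near (370,340) in the zoom. The lifted fingers came away clear. Now the washer.

{"name": "move_arm", "arguments": {"increments": [[-20.4,48.4,0,0,0,0],[-20.4,48.4,0,0,0,0],[-20.4,48.4,20,0,0,0],[-20.4,48.4,25,0,0,0],[-20.4,48.4,25,0,0,0],[-20.4,48.4,20,0,0,0],[0,0,0,0,0,0],[0,0,0,0,0,0],[0,0,0,0,0,0]], "gripper": 65}}

```text
time: 24.75
position: [0.4598, -0.1927, 0.0323]
tool_rot: [3.141, 0.0, 0.001]
force: [0.6, -0.6, 0.6]
gripper_width: 0.648
```

Run:
```python
from h import *
plan([.4613,-.193,-.017],0)
S=arm.capture("scene");zoom(S,402,262,40,"pics/s13.png",10)
plan([.4613,-.193,-.017],0)
```

```text
t 24.75 pos [ 0.4598 -0.1927  0.0323] rpy [3.1408e+00 0.0000e+00 9.0000e-04] F [ 0.6 -0.6  0.6] w 61.6
shift mm [ 1.5  0.3 49.3] turn [0.05 0.   0.05]
t 24.8 pos [ 0.46   -0.1926  0.0325] rpy [ 3.1406e+00 -2.0000e-04  1.2000e-03] F [ 0.9 -0.9  0.8] w 61.8
shift mm [ 1.3  0.3 49.5] turn [ 0.06 -0.01  0.07]
```

View pics/s13.png

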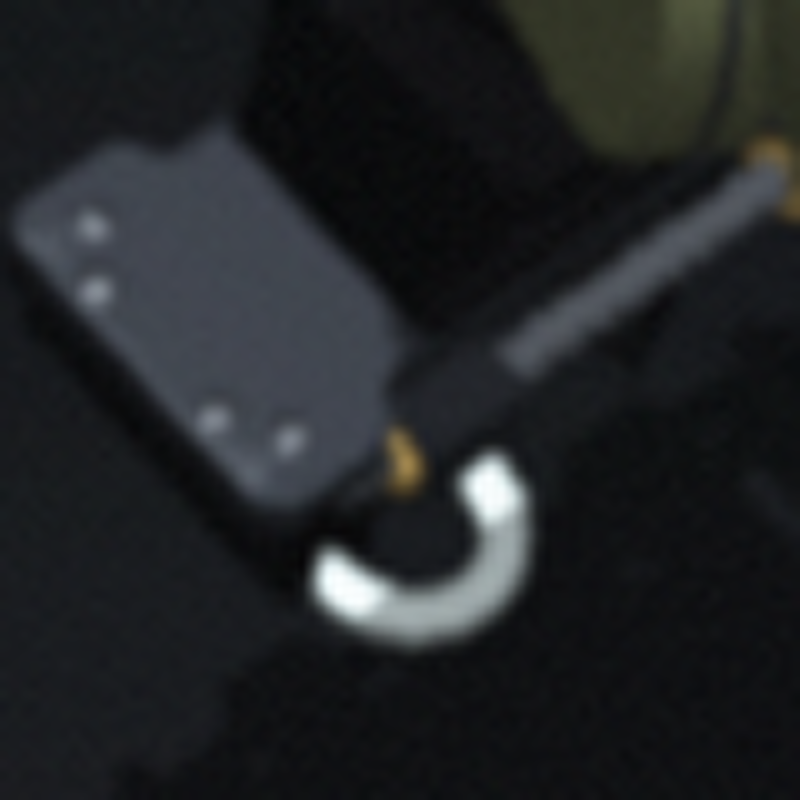

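{"name": "move_arm", "arguments": {"increments": [[1.3,0.3,25,0,0,0],[0,0,24,0,0,0],[0,0,0,0,0,0],[0,0,0,0,0,0]]}}

```text
time: 25.3
position: [0.4615, -0.1937, -0.0158]
tool_rot: [3.14, -0.001, 0.0]
force: [0.3, 0.2, 0.2]
gripper_width: 0.645
```

{"name": "move_arm", "arguments": {"increments": [[0,0,1,0,0,0],[0,0,0,0,0,0]]}}

```text
time: 25.55
position: [0.4612, -0.1941, -0.0169]
tool_rot: [3.14, -0.001, -0.001]
force: [0.3, 0.6, -0.0]
gripper_width: 0.647
```

{"name": "move_arm", "arguments": {"increments": [[0,0,1.5,0,0,0],[0,0,0,0,0,0]]}}

```text
time: 25.8
position: [0.4604, -0.1938, -0.0193]
tool_rot: [3.141, 0.001, -0.001]
force: [0.5, -0.2, -0.3]
gripper_width: 0.651
```

{"name": "move_arm", "arguments": {"increments": [[0,0,1.5,0,0,0],[0,0,0,0,0,0]]}}

```text
time: 26.05
position: [0.4604, -0.1938, -0.021]
tool_rot: [3.141, 0.001, -0.001]
force: [0.0, -0.1, -1.0]
gripper_width: 0.652
```

{"name": "move_arm", "arguments": {"increments": [[0,0,0,0,0,0],[0,0,0,0,0,0],[0,0,0,0,0,0],[0,0,0,0,0,0]], "gripper": 43, "newtons": 8}}

```text
time: 26.55
position: [0.4606, -0.1939, -0.0207]
tool_rot: [3.141, 0.0, -0.001]
force: [-0.2, -0.4, -0.3]
gripper_width: 0.482
```

{"name": "move_arm", "arguments": {"increments": [[0,0,0,0,0,0],[0,0,0,0,0,0],[0,0,0,0,0,-10],[0,0,0,0,0,-10],[0,0,0,0,0,-10],[0,0,0,0,0,-10],[0,0,0,0,0,-10],[0,0,0,0,0,-10],[0,0,0,0,0,-10],[0,0,0,0,0,-10],[0,0,0,0,0,-10],[0,0,1,0,0,0],[0,0,0,0,0,0]], "gripper": 62}}

```text
time: 28.18
position: [0.4607, -0.1939, -0.0213]
tool_rot: [-3.141, 0.001, 1.567]
force: [-2.1, 1.3, 4.0]
gripper_width: 0.617
```

Run:
```python
from h import *
plan([.4606,-.1939,-.022],np.pi/2)
```

```text
t 28.18 pos [ 0.4607 -0.1939 -0.0213] rpy [-3.1413e+00  7.0000e-04  1.5674e+00] F [-2.1  1.3  4. ] w 58.7
shift mm [-0.  -0.1  0.7] turn [-0.02  0.04 -0.2 ]
```

Table touched at R = −0.0212 (4 N), so the true tip height is R + 21 mm. I'm backing off slightly and gripping.

{"name": "move_arm", "arguments": {"increments": [[0,0,-1,0,0,0],[0,0,0,0,0,0],[0,0,0,0,0,0],[0,0,0,0,0,0],[0,0,0,0,0,0]], "gripper": 43, "newtons": 15}}

```text
time: 28.8
position: [0.4606, -0.1939, -0.0208]
tool_rot: [-3.141, 0.001, 1.57]
force: [0.9, -0.1, 0.4]
gripper_width: 0.465
```

{"name": "move_arm", "arguments": {"increments": [[0,0,-50,0,0,0],[0,0,-50,0,0,0],[0,0,-50,0,0,0],[0,0,0,0,0,0],[0,0,0,0,0,0]]}}

```text
time: 29.42
position: [0.4599, -0.1934, 0.1283]
tool_rot: [-3.14, 0.0, 1.57]
force: [-0.3, 0.3, -0.3]
gripper_width: 0.472
```

Run:
```python
from h import *
plan([.5817,.0968,.11],np.pi/2)
S=arm.capture("scene");zoom(S,402,240,40,"pics/s14.png",10)
plan([.5817,.0968,.11],np.pi/2)
```

```text
t 29.43 pos [ 0.4599 -0.1934  0.1283] rpy [-3.1399e+00  1.0000e-04  1.5701e+00] F [-0.3  0.3 -0.3] w 44.8
shift mm [290.3 121.6  18.1] turn [-0.1   0.01 -0.04]
t 29.48 pos [ 0.4594 -0.1931  0.1273] rpy [-3.1383e+00 -7.0000e-04  1.5701e+00] F [-0.6 -0.1 -0.4] w 44.4
shift mm [290.  122.2  17.2] turn [-0.19 -0.04 -0.04]
```

View pics/s14.png

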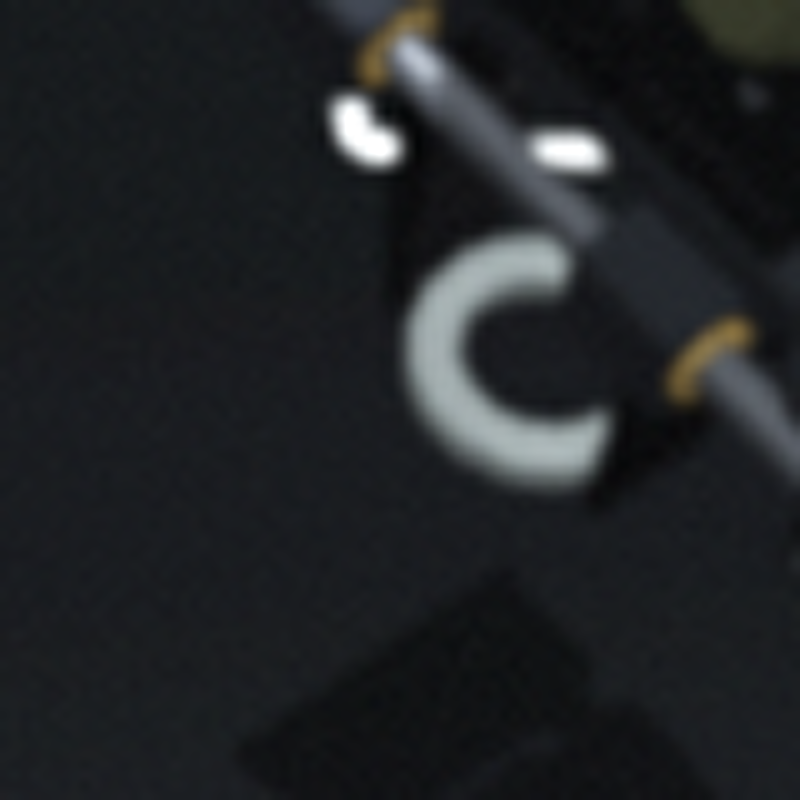

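{"name": "move_arm", "arguments": {"increments": [[48.3,20.3,0,0,0,0],[48.3,20.3,0,0,0,0],[48.3,20.3,0,0,0,0],[48.3,20.3,0,0,0,0],[48.3,20.3,5,0,0,0],[48.3,20.3,10,0,0,0],[0,0,0,0,0,0],[0,0,0,0,0,0],[0,0,0,0,0,0]]}}

```text
time: 30.6
position: [0.582, 0.0949, 0.1133]
tool_rot: [-3.14, 0.001, 1.569]
force: [-0.1, -0.3, -0.6]
gripper_width: 0.472
```

Run:
```python
from h import *
plan([.5817,.0968,.058],np.pi/2)
S=arm.capture("scene");zoom(S,235,285,40,"pics/s15.png",10)
plan([.5817,.0968,.058],np.pi/2)
```

```text
t 30.6 pos [0.582  0.0949 0.1133] rpy [-3.1400e+00  1.1000e-03  1.5687e+00] F [-0.1 -0.3 -0.6] w 44.8
shift mm [ 2.  -0.2 55.3] turn [-0.09  0.06 -0.12]
t 30.65 pos [0.5822 0.0948 0.1137] rpy [-3.1408e+00  1.0000e-03  1.5684e+00] F [0.3 0.2 1.3] w 44.3
shift mm [ 2.  -0.4 55.7] turn [-0.05  0.06 -0.13]
```

View pics/s15.png

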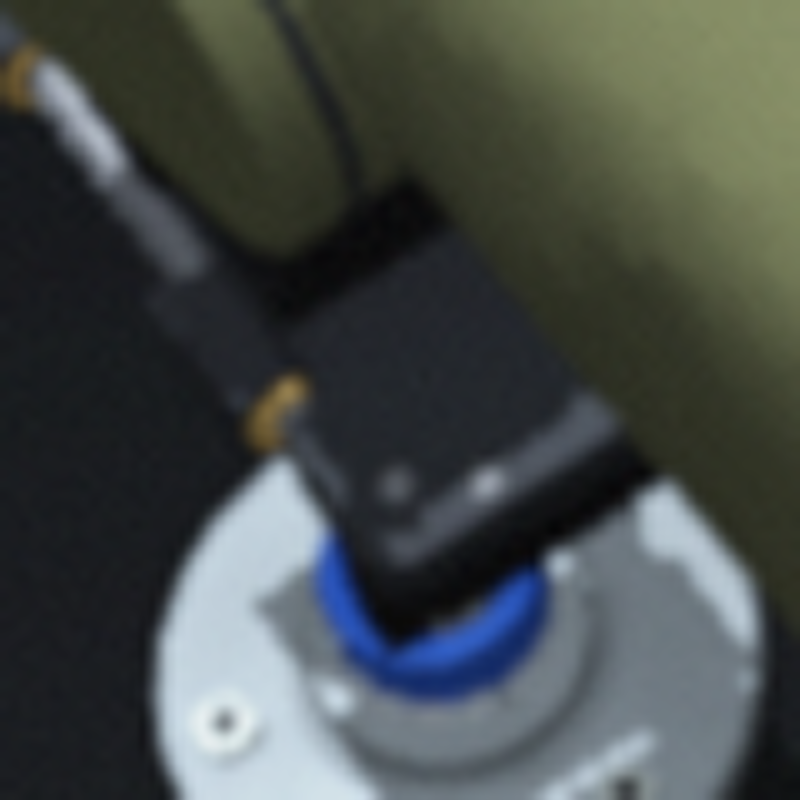

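{"name": "move_arm", "arguments": {"increments": [[2,-0.3,18,0,0,0],[0,0,18,0,0,0],[0,0,17,0,0,0],[0,0,0,0,0,0],[0,0,0,0,0,0],[0,0,0,0,0,0]]}}

```text
time: 31.4
position: [0.583, 0.098, 0.0619]
tool_rot: [3.14, 0.001, 1.57]
force: [-0.5, -0.0, -0.7]
gripper_width: 0.465
```

Run:
```python
from h import *
plan([.5817,.0968,.023],np.pi/2)
S=arm.capture("scene");zoom(S,235,295,30,"pics/s16.png",12)
```

```text
t 31.4 pos [0.583  0.098  0.0619] rpy [3.1403e+00 7.0000e-04 1.5702e+00] F [-0.5 -0.  -0.7] w 44.1
shift mm [-1.2 -1.4 38.9] turn [ 0.07  0.04 -0.04]
```

View pics/s16.png

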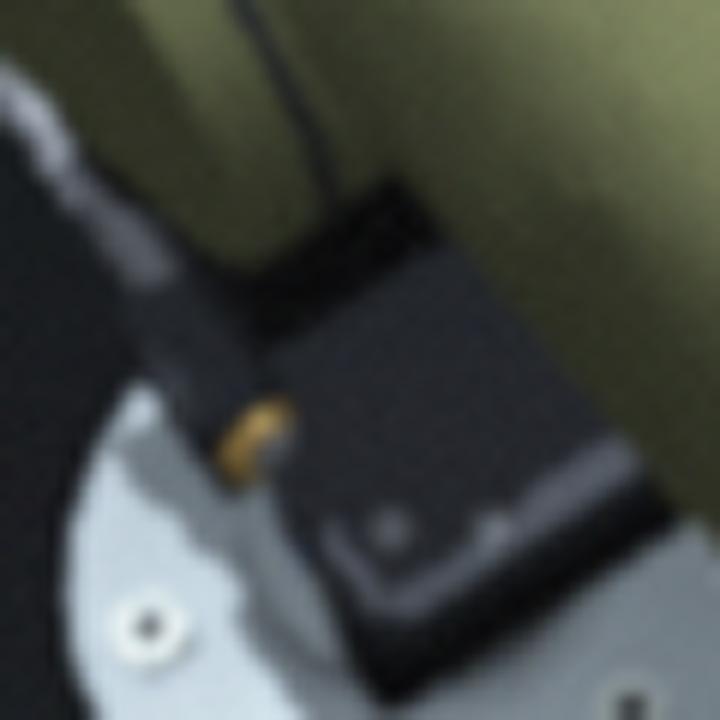

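{"name": "move_arm", "arguments": {"increments": [[-1.2,-1.2,4,0,0,0],[0,0,2,0,0,0],[0,0,0,0,0,0],[0,0,0,0,0,0]]}}

```text
time: 31.95
position: [0.5811, 0.0967, 0.055]
tool_rot: [-3.141, 0.001, 1.57]
force: [-0.8, 0.2, 0.3]
gripper_width: 0.47
```

{"name": "move_arm", "arguments": {"increments": [[0,0,2,0,0,0],[0,0,2,0,0,0],[0,0,0,0,0,0]]}}

```text
time: 32.33
position: [0.5812, 0.0968, 0.0509]
tool_rot: [-3.142, 0.001, 1.57]
force: [0.4, 0.9, -0.8]
gripper_width: 0.467
```

{"name": "move_arm", "arguments": {"increments": [[0,0,1.5,0,0,0],[0,0,1.5,0,0,0],[0,0,0,0,0,0]]}}

```text
time: 32.7
position: [0.5813, 0.0968, 0.048]
tool_rot: [3.142, 0.001, 1.57]
force: [1.5, 0.8, -0.9]
gripper_width: 0.467
```

{"name": "move_arm", "arguments": {"increments": [[0,0.4,2,0,0,0],[0,0,2,0,0,0],[0,0,0,0,0,0]]}}

```text
time: 33.08
position: [0.5813, 0.0967, 0.0437]
tool_rot: [-3.141, 0.001, 1.57]
force: [0.6, 0.3, -0.1]
gripper_width: 0.467
```

{"name": "move_arm", "arguments": {"increments": [[0,0,2,0,0,0],[0,0,1.5,0,0,0],[0,0,0,0,0,0]]}}

```text
time: 33.45
position: [0.5813, 0.0966, 0.0402]
tool_rot: [-3.141, 0.001, 1.57]
force: [1.6, 0.6, 0.4]
gripper_width: 0.471
```

{"name": "move_arm", "arguments": {"increments": [[0,0,1,0,0,0],[0,0,0,0,0,0]]}}

```text
time: 33.7
position: [0.5813, 0.0967, 0.0394]
tool_rot: [-3.141, 0.001, 1.57]
force: [0.1, -0.1, -0.7]
gripper_width: 0.472
```

Now at the spacer's top. I'm pressing lightly, then releasing.

{"name": "move_arm", "arguments": {"increments": [[0,0,1,0,0,0],[0,0,0.5,0,0,0],[0,0,0,0,0,0]]}}

```text
time: 34.08
position: [0.5815, 0.0967, 0.0383]
tool_rot: [-3.141, 0.001, 1.57]
force: [-1.6, -1.1, 3.1]
gripper_width: 0.468
```

{"name": "move_arm", "arguments": {"increments": [[0,0,0,0,0,0],[0,0,0,0,0,0],[0,0,0,0,0,0],[0,0,-50,0,0,0],[0,0,-50,0,0,0],[0,0,0,0,0,0]], "gripper": 65}}

```text
time: 34.83
position: [0.5851, 0.0971, 0.1439]
tool_rot: [3.132, -0.0, 1.57]
force: [0.5, -0.1, 0.0]
gripper_width: 0.649
```

```bash
python3 - <<'E'
from h import *
plan([.5868,-.0745,.03],np.pi/2)
S=arm.capture("scene");zoom(S,240,305,25,"pics/s17.png",16)
T=arm.capture("top");cv2.imwrite("pics/t17.png",cv2.cvtColor(T["color"],cv2.COLOR_RGB2BGR))
zoom(S,314,260,15,"pics/b17.png",20)
plan([.5868,-.0745,.03],np.pi/2)
E
cd pics; python3 -c "
import cv2,numpy as np
cv2.imwrite('m5.png',np.hstack([cv2.resize(cv2.imread(f'{n}.png'),(400,400)) for n in ('s17','b17')]))"
```

```text
t 34.83 pos [0.5851 0.0971 0.1439] rpy [ 3.1316 -0.      1.5702] F [ 0.5 -0.1  0. ] w 61.6
shift mm [-171.6    0.6  113.9] turn [ 0.57 -0.   -0.04]
t 34.92 pos [0.5817 0.0968 0.1384] rpy [3.1409e+00 7.0000e-04 1.5702e+00] F [-0.9 -1.  -0.5] w 61.5
shift mm [-171.2    5.1  108.5] turn [ 0.04  0.04 -0.04]
```

View pics/m5.png

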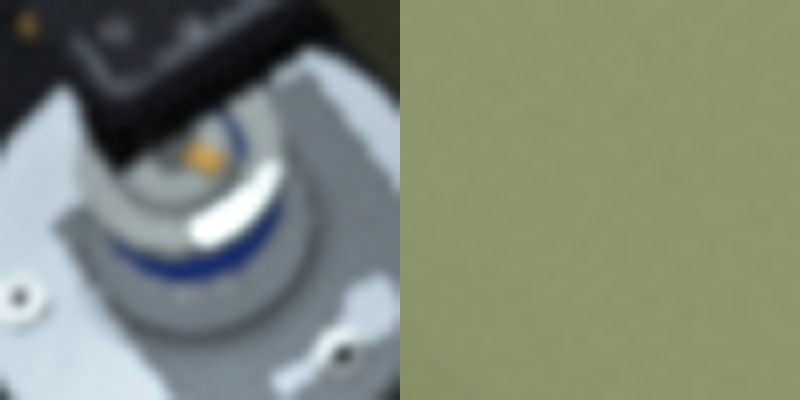

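Run:
```python
import cv2
im=cv2.imread("pics/scene0.png")[245:275,299:329]
im=cv2.convertScaleAbs(im,alpha=1.6,beta=20)
cv2.imwrite("pics/bz.png",cv2.resize(im,None,fx=24,fy=24,interpolation=cv2.INTER_CUBIC))
```

```text
(no output)
```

View pics/bz.png

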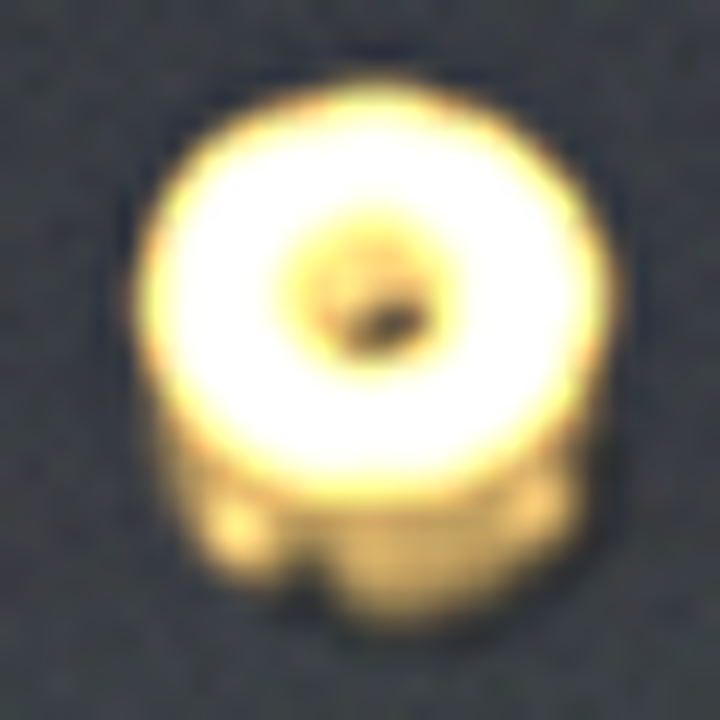

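Run:
```python
from h import *
S=arm.capture("scene")
f=lambda x,y:(299+x/24-.5,245+y/24-.5)
c=onz(S,*f(373,290),.022)[:2]
for q in((300,575),(305,590),(295,585)):
  for z in(.003,.005):
    n=onz(S,*f(*q),z)[:2]; d=n-c; print(c,n,np.linalg.norm(d),np.degrees(np.arctan2(d[1],d[0])))
for a in range(110,200,10):
    p=proj(S,[c[0]+.017*np.cos(np.radians(a)),c[1]+.017*np.sin(np.radians(a)),.0045]);print(a,(np.array(p)-[299,245]+.5)*24)
plan([.5868,-.0745,.03],0)
```

```text
[ 0.58755303 -0.07592835] [ 0.57850843 -0.06171978] 0.01684304584871745 122.47918744223543
[ 0.58755303 -0.07592835] [ 0.57765195 -0.06113041] 0.017804789113342455 123.78590863578226
[ 0.58755303 -0.07592835] [ 0.57717169 -0.06123919] 0.017987321381346347 125.2501979055709
[ 0.58755303 -0.07592835] [ 0.5763181  -0.06065086] 0.018963785943624446 126.33043515668882
[ 0.58755303 -0.07592835] [ 0.57801817 -0.06086204] 0.01782995581544304 122.32807447224127
[ 0.58755303 -0.07592835] [ 0.57716275 -0.06027453] 0.018788294843160552 123.57437203064714
110 [258.27479154 549.48763249]
120 [290.55464178 564.96801382]
130 [325.46353378 575.22321192]
140 [361.9189893  579.92756867]
150 [398.78731339 578.93158747]
160 [434.92123738 572.26728898]
170 [469.19810357 560.14701958]
180 [500.55701276 542.95577679]
190 [528.03342603 521.23744159]
t 34.98 pos [0.5808 0.0967 0.1369] rpy [-3.1397e+00  9.0000e-04  1.5701e+00] F [-0.2  0.1 -0.2] w 61.9
shift mm [-171.1    6.3  107. ] turn [-5.000e-02  1.300e-01  8.996e+01]
```

Washer is home: a grey ring round the shoulder with the spacer's blue rim below it. It first touched at R = 0.039, so its bottom was at 0.0598. The image puts the bushing notch at about 33° and the pin at about 21.5°. Fetching the bushing.

{"name": "move_arm", "arguments": {"increments": [[-43,1.4,0,0,0,0],[-43,1.4,0,0,0,0],[-43,1.4,40,0,0,0],[-42.5,1.3,40,0,0,0],[0,0,0,0,0,0],[0,0,0,0,0,0],[0,0,0,0,0,0]], "gripper": 60}}

```text
time: 35.85
position: [0.5877, -0.0739, 0.0592]
tool_rot: [3.14, 0.001, 1.571]
force: [0.6, -0.4, 0.4]
gripper_width: 0.599
```

Run:
```python
from h import *
plan([.5864,-.0748,-.011],np.pi/2)
```

```text
t 35.85 pos [ 0.5877 -0.0739  0.0592] rpy [3.1401e+00 1.0000e-03 1.5714e+00] F [ 0.6 -0.4  0.4] w 56.9
shift mm [-0.9 -1.4 70.2] turn [0.08 0.06 0.04]
```

{"name": "move_arm", "arguments": {"increments": [[-0.9,-1.4,35,0,0,0],[0,0,35,0,0,0],[0,0,0,0,0,0],[0,0,0,0,0,0]]}}

```text
time: 36.35
position: [0.5869, -0.0754, -0.01]
tool_rot: [3.139, 0.001, 1.571]
force: [-0.2, -0.1, 0.7]
gripper_width: 0.598
```

{"name": "move_arm", "arguments": {"increments": [[0,0,0,0,0,0],[0,0,0,0,0,0],[0,0,0,0,0,0],[0,0,0,0,0,0],[0,0,0,0,0,0]], "gripper": 30, "newtons": 8}}

```text
time: 36.98
position: [0.5864, -0.0759, -0.0108]
tool_rot: [3.14, 0.001, 1.57]
force: [1.4, -0.6, 5.3]
gripper_width: 0.356
```

{"name": "move_arm", "arguments": {"increments": [[0,0,0,0,0,0],[0,0,0,0,0,0],[0,0,0,0,0,10],[0,0,0,0,0,10],[0,0,0,0,0,10],[0,0,0,0,0,10],[0,0,0,0,0,10],[0,0,0,0,0,10],[0,0,0,0,0,10],[0,0,0,0,0,10],[0,0,0,0,0,10],[0,0,0,0,0,0],[0,0,0,0,0,0]], "gripper": 48}}

```text
time: 38.6
position: [0.585, -0.0757, -0.0123]
tool_rot: [3.141, 0.001, 0.002]
force: [-1.1, -0.2, 0.4]
gripper_width: 0.482
```

Run:
```python
from h import *
plan([.5864,-.0748,-.011],0)
```

```text
t 38.6 pos [ 0.585  -0.0757 -0.0123] rpy [3.141e+00 1.300e-03 1.700e-03] F [-1.1 -0.2  0.4] w 45.8
shift mm [ 1.4 -0.9 -1.3] turn [0.04 0.07 0.1 ]
```

{"name": "move_arm", "arguments": {"increments": [[1.3,0,-1.5,0,0,0],[0,0,0,0,0,0],[0,0,0,0,0,0]]}}

```text
time: 38.98
position: [0.5868, -0.0757, -0.0103]
tool_rot: [3.141, 0.0, -0.0]
force: [0.4, 0.1, -1.0]
gripper_width: 0.482
```

{"name": "move_arm", "arguments": {"increments": [[0,0,0,0,0,0],[0,0,0,0,0,0],[0,0,0,0,0,0],[0,0,0,0,0,0]], "gripper": 30, "newtons": 15}}

```text
time: 39.48
position: [0.5867, -0.0756, -0.0104]
tool_rot: [3.141, 0.0, -0.001]
force: [-0.7, -0.0, 0.3]
gripper_width: 0.352
```

Run:
```python
from h import *
plan([.5864,-.0759,-.0108],0)
```

```text
t 39.48 pos [ 0.5867 -0.0756 -0.0104] rpy [ 3.1409e+00  5.0000e-04 -7.0000e-04] F [-0.7 -0.   0.3] w 33.4
shift mm [-0.3  0.3  0.4] turn [ 0.04  0.03 -0.04]
```

{"name": "move_arm", "arguments": {"increments": [[0,0,-50,0,0,0],[0,0,-50,0,0,0],[0,0,-25,0,0,0],[-1.2,-43,0,0,0,0],[-1.2,-43,0,0,0,0],[-1.2,-43,0,0,0,0],[-1.2,-43,0,0,0,0],[0,0,0,0,0,5.8],[0,0,0,0,0,5.7],[0,0,0,0,0,0],[0,0,0,0,0,0]]}}

```text
time: 40.85
position: [0.5819, 0.0962, 0.1143]
tool_rot: [3.141, 0.001, -0.2]
force: [-0.7, -0.5, -0.9]
gripper_width: 0.356
```

Run:
```python
from h import *
plan([.5818,.0967,.084],np.radians(-11.5))
S=arm.capture("scene");zoom(S,235,290,30,"pics/s18.png",13)
```

```text
t 40.85 pos [0.5819 0.0962 0.1143] rpy [ 3.1406e+00  5.0000e-04 -2.0020e-01] F [-0.7 -0.5 -0.9] w 33.8
shift mm [-0.2 -0.5 30.3] turn [0.06 0.03 0.03]
```

View pics/s18.png

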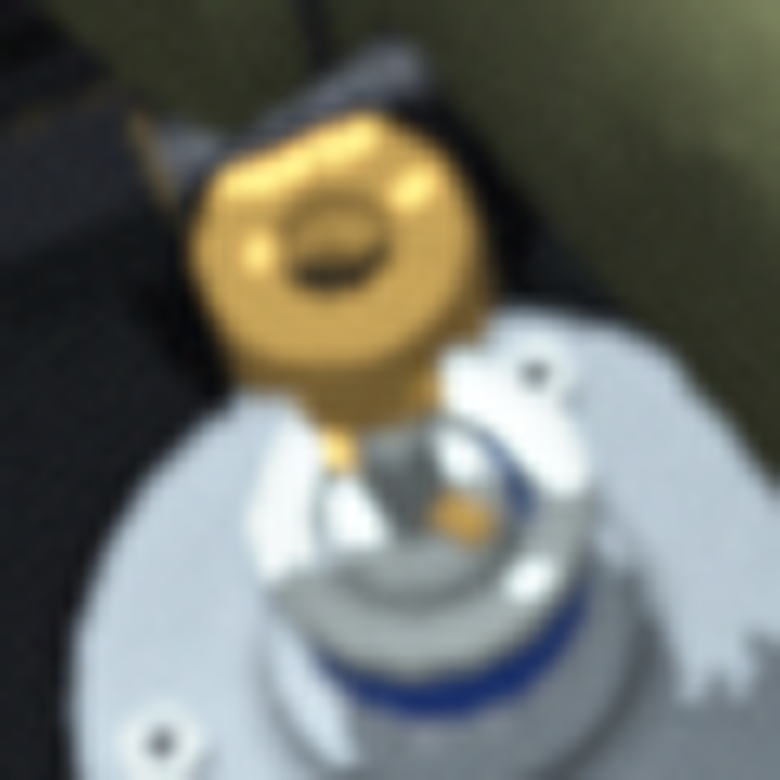

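{"name": "move_arm", "arguments": {"increments": [[-0.2,-0.5,13,0,0,0],[0,0,11,0,0,0],[0,0,0,0,0,0],[0,0,0,0,0,0],[0,0,0,0,0,0]]}}

```text
time: 41.52
position: [0.5824, 0.0969, 0.0909]
tool_rot: [3.141, -0.001, -0.201]
force: [0.2, -0.5, -0.6]
gripper_width: 0.355
```

Run:
```python
from h import *
plan([.5818,.0967,.0665],np.radians(-11.5))
```

```text
t 41.52 pos [0.5824 0.0969 0.0909] rpy [ 3.141e+00 -6.000e-04 -2.013e-01] F [ 0.2 -0.5 -0.6] w 33.7
shift mm [-0.5  0.3 24.4] turn [ 0.04 -0.04 -0.04]
```

{"name": "move_arm", "arguments": {"increments": [[-0.5,0.2,4,0,0,0],[0,0,3,0,0,0],[0,0,1,0,0,0],[0,0,0,0,0,0]]}}

```text
time: 42.02
position: [0.5813, 0.0968, 0.0823]
tool_rot: [3.141, 0.001, -0.201]
force: [-0.3, -0.0, -0.6]
gripper_width: 0.352
```

{"name": "move_arm", "arguments": {"increments": [[0,0,1,0,0,0],[0,0,1,0,0,0],[0,0,0,0,0,0]]}}

```text
time: 42.4
position: [0.5814, 0.0968, 0.0804]
tool_rot: [3.141, 0.0, -0.201]
force: [0.6, -0.5, -0.2]
gripper_width: 0.352
```

{"name": "move_arm", "arguments": {"increments": [[0,0,1,0,0,0],[0,0,1,0,0,0],[0,0,0,0,0,0]]}}

```text
time: 42.78
position: [0.5814, 0.0968, 0.0783]
tool_rot: [3.141, 0.0, -0.201]
force: [0.4, -0.4, -1.1]
gripper_width: 0.354
```

{"name": "move_arm", "arguments": {"increments": [[0,0,2,0,0,0],[0,0,2,0,0,0],[0,0,2,0,0,0],[0,0,0,0,0,0]]}}

```text
time: 43.28
position: [0.5815, 0.0967, 0.0723]
tool_rot: [3.141, -0.0, -0.201]
force: [1.6, 0.6, -1.1]
gripper_width: 0.352
```

{"name": "move_arm", "arguments": {"increments": [[0,0,2,0,0,0],[0,0,2,0,0,0],[0,0,1.5,0,0,0],[0,0,0,0,0,0]]}}

```text
time: 43.78
position: [0.5817, 0.0968, 0.067]
tool_rot: [3.141, -0.0, -0.201]
force: [1.8, 0.2, 0.1]
gripper_width: 0.35
```

{"name": "move_arm", "arguments": {"increments": [[0,0,1,0,0,0],[0,0,0,0,0,0]]}}

```text
time: 44.02
position: [0.5817, 0.0968, 0.0661]
tool_rot: [3.141, -0.0, -0.201]
force: [1.6, -0.8, -0.0]
gripper_width: 0.35
```

{"name": "move_arm", "arguments": {"increments": [[0,0,1,0,0,0],[0,0,0,0,0,0]]}}

```text
time: 44.28
position: [0.5817, 0.0968, 0.0651]
tool_rot: [3.141, -0.0, -0.201]
force: [1.9, -0.2, 1.3]
gripper_width: 0.351
```

{"name": "move_arm", "arguments": {"increments": [[0,0,1,0,0,0],[0,0,0,0,0,0]]}}

```text
time: 44.52
position: [0.5817, 0.0968, 0.0641]
tool_rot: [3.141, -0.0, -0.201]
force: [2.1, 0.7, -0.0]
gripper_width: 0.352
```

{"name": "move_arm", "arguments": {"increments": [[0,0,0.7,0,0,0],[0,0,0,0,0,0]]}}

```text
time: 44.78
position: [0.5817, 0.0968, 0.0634]
tool_rot: [3.141, -0.0, -0.201]
force: [2.1, -0.3, 0.9]
gripper_width: 0.351
```

{"name": "move_arm", "arguments": {"increments": [[0,0,0.5,0,0,0],[0,0,0,0,0,0]]}}

```text
time: 45.02
position: [0.5816, 0.0967, 0.0629]
tool_rot: [3.141, -0.0, -0.201]
force: [2.8, -0.2, 1.2]
gripper_width: 0.351
```

{"name": "move_arm", "arguments": {"increments": [[0,0,0.6,0,0,0],[0,0,0,0,0,0]]}}

```text
time: 45.28
position: [0.5816, 0.0968, 0.0622]
tool_rot: [3.141, -0.0, -0.201]
force: [3.8, -0.8, 1.8]
gripper_width: 0.356
```

{"name": "move_arm", "arguments": {"increments": [[0,0,0.5,0,0,0],[0,0,0,0,0,0]]}}

```text
time: 45.52
position: [0.5816, 0.0967, 0.0617]
tool_rot: [3.141, -0.0, -0.201]
force: [3.7, -0.2, 1.4]
gripper_width: 0.353
```

{"name": "move_arm", "arguments": {"increments": [[0.4,0,0.6,0,0,0],[0,0,0,0,0,0]]}}

```text
time: 45.78
position: [0.5817, 0.0967, 0.0609]
tool_rot: [3.141, 0.001, -0.201]
force: [2.1, 0.3, 1.1]
gripper_width: 0.352
```

{"name": "move_arm", "arguments": {"increments": [[0.3,0,0.6,0,0,0],[0,0,0,0,0,0]]}}

```text
time: 46.02
position: [0.5818, 0.0966, 0.0601]
tool_rot: [3.141, 0.001, -0.201]
force: [2.4, -0.2, -0.1]
gripper_width: 0.35
```

Run:
```python
from h import *
S=arm.capture("scene");zoom(S,238,298,22,"pics/s19.png",18)
plan([.5818,.0967,.0576],np.radians(-11.5));print(arm.sense()["moment"])
```

```text
t 46.08 pos [0.5818 0.0966 0.0601] rpy [ 3.1406e+00  1.1000e-03 -2.0140e-01] F [2.4 0.1 0.8] w 33.5
shift mm [ 0.  -0.1  2.5] turn [ 0.06  0.06 -0.04]
[ 0.03966387 -0.42991164  0.04417792]
```

View pics/s19.png

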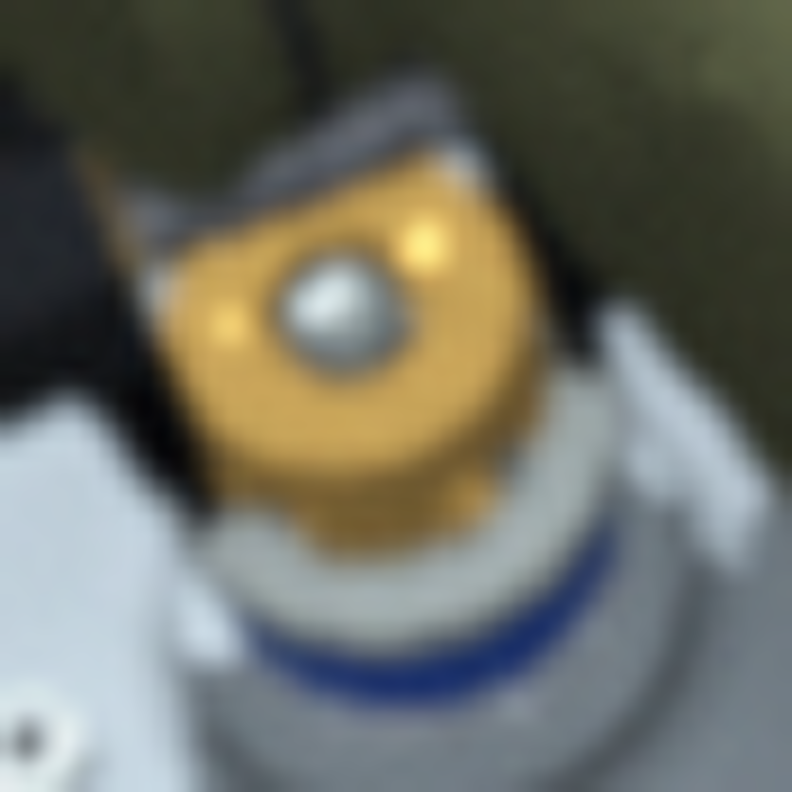

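Bushing bottom is already about 3.5 mm below the pin top with under 1 N vertical force, so the notches are over the pin. I'm continuing down gently onto the washer.

{"name": "move_arm", "arguments": {"increments": [[0.2,0,0.8,0,0,0],[0,0,0.7,0,0,0],[0,0,0,0,0,0]]}}

```text
time: 46.45
position: [0.5819, 0.0966, 0.0586]
tool_rot: [3.14, 0.001, -0.201]
force: [0.7, 0.7, -0.2]
gripper_width: 0.354
```

{"name": "move_arm", "arguments": {"increments": [[0,0,0.7,0,0,0],[0,0,0,0,0,0]]}}

```text
time: 46.7
position: [0.5819, 0.0966, 0.0579]
tool_rot: [3.14, 0.001, -0.201]
force: [-0.3, -0.1, -0.4]
gripper_width: 0.353
```

{"name": "move_arm", "arguments": {"increments": [[0,0,0.5,0,0,0],[0,0,0,0,0,0]]}}

```text
time: 46.95
position: [0.582, 0.0966, 0.0575]
tool_rot: [3.141, 0.001, -0.201]
force: [0.9, 0.4, -0.1]
gripper_width: 0.35
```

{"name": "move_arm", "arguments": {"increments": [[0,0,0.5,0,0,0],[0,0,0,0,0,0]]}}

```text
time: 47.2
position: [0.5821, 0.0965, 0.057]
tool_rot: [3.141, 0.001, -0.201]
force: [-0.5, 0.1, 0.2]
gripper_width: 0.354
```

{"name": "move_arm", "arguments": {"increments": [[0,0,0.4,0,0,0],[0,0,0,0,0,0]]}}

```text
time: 47.45
position: [0.5822, 0.0966, 0.0569]
tool_rot: [3.141, 0.0, -0.201]
force: [-0.2, 0.2, 0.4]
gripper_width: 0.351
```

Contact is right at the expected home height (R ≈ 0.057), so I'm releasing and lifting.

{"name": "move_arm", "arguments": {"increments": [[0,0,0,0,0,0],[0,0,0,0,0,0],[0,0,0,0,0,0],[0,0,0,0,0,0],[0,0,-30,0,0,0],[0,0,-50,0,0,0],[0,0,-50,0,0,0],[0,58,0,0,0,0],[0,58,0,0,0,0],[0,58,0,0,0,0],[0,0,0,0,0,0],[0,0,0,0,0,0]], "gripper": 60}}

```text
time: 48.95
position: [0.5476, -0.0735, 0.187]
tool_rot: [3.141, 0.0, -0.202]
force: [-0.2, 0.5, 0.9]
gripper_width: 0.598
```

```bash
python3 - <<'E'
from h import *
S=arm.capture("scene");zoom(S,240,305,25,"pics/s20.png",16)
T=arm.capture("top");zoom(T,236,200,60,"pics/t20.png",8)
print(arm.sense()["position"],arm.sense()["gripper_width"])
bs=np.array([-.0024,.0009]);
for z in(.068,.090): print(z,np.round((np.array(proj(S,[.5816-bs[0],.0967-bs[1],z]))-[215,280]+.5)*16/2))
E
cd pics; python3 -c "
import cv2,numpy as np
cv2.imwrite('m6.png',np.hstack([cv2.resize(cv2.imread(f'{n}.png'),(400,400)) for n in ('s20','t20')]))"
```

```text
[ 0.54777426 -0.07264731  0.18694672] 0.5973266103024732
0.068 [169. 140.]
0.09 [155.  98.]
```

View pics/m6.png

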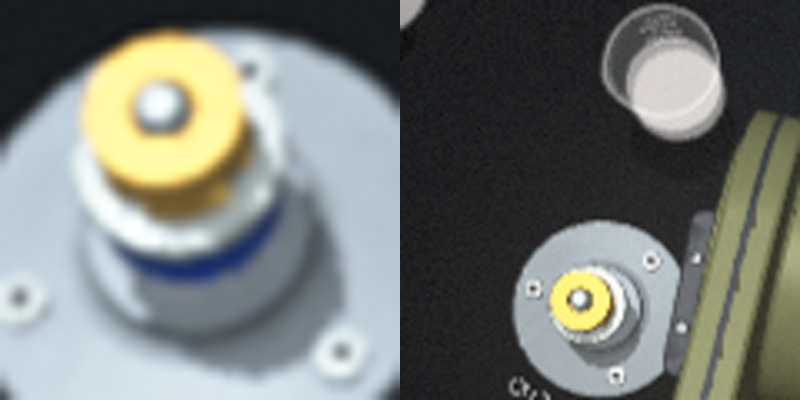

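The bushing sits level on the washer. The bolt tip stands about 2 mm proud of it, as it should when home; on the pin the tip would be sunk about 4 mm. The beaker is untouched and the arm is clear, so I'm handing in.

Run:
```python
from h import *
S=arm.capture("scene");zoom(S,320,220,100,"pics/fin.png",4)
b=blobs(S,(95,120,60),(130,255,255),(385,150,410,180));print([x.mean(0) for x in b])
im=cv2.cvtColor(cv2.imread("pics/scene0.png"),cv2.COLOR_BGR2RGB);print([x.mean(0) for x in blobs({"color":im},(95,120,60),(130,255,255),(385,150,410,180))])
arm.sign_off()
```

```text
[]
[array([396.95, 161.  ])]
the job is handed in; nothing more can be done
```

View pics/fin.png

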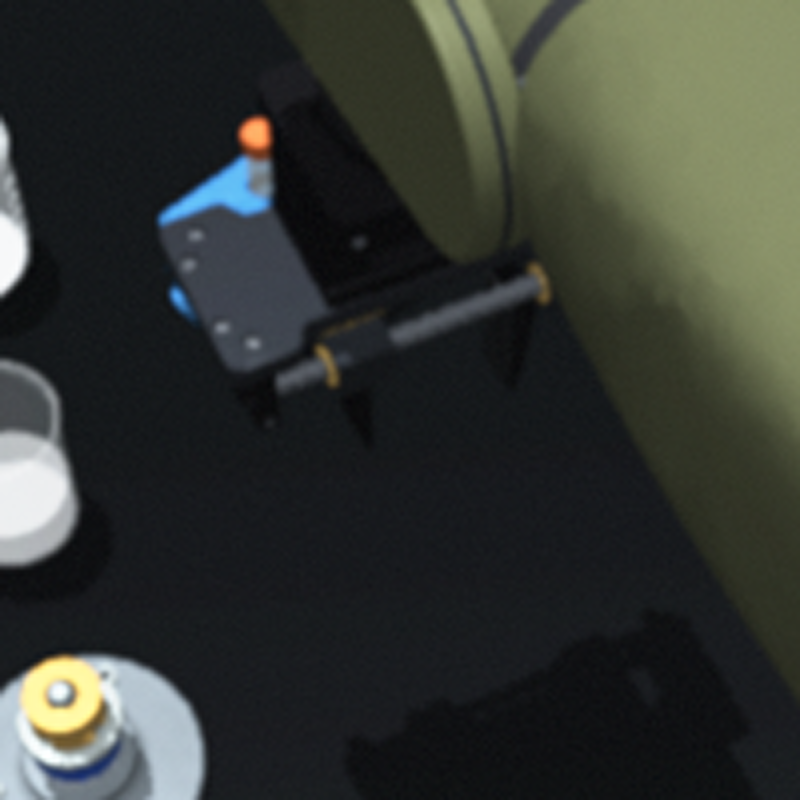

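The stack is built and handed in at about 49 s of the 72 s allowed: the blue spacer, then the washer, then the bushing with its notches over the cross pin. No verdict was reported.

**How it went:** I gripped each part twice, 90° apart, to centre it, then lowered it onto the bolt in small steps while watching the force. I measured the bushing's notch at about 33° and the pin at about 21.5° in the images and turned the bushing by the difference. It slid over the pin on the first approach, so no turning by feel was needed. The vertical force stayed below about 2 N and the sideways force below about 4 N, by the readings at the end of each move.

**Last checks:**
- **Heights:** each part stopped within about 1 mm of its expected height.
- **Final pictures:** the bushing sits level on the washer, and the bolt tip stands slightly above it, as it should when fully home.
- **Beaker:** it is standing where it was.

**What failed or disagreed:**
- **Tip height:** the reported TCP height was about 21 mm below the true fingertips. My first grips therefore closed above the spacer, and I used relative heights after that.
- **Joint 6:** it ran into its range stop during the first regrasp turn.
- **Cameras:** the two views disagreed by about 3.5 mm in y.
- **Washer grip:** the jaws read about 44.5 mm on the 46 mm washer.
- **Vial:** the arm hid it in the final picture, so I could not check it there. The arm never worked near it.

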